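# Clamp the knife in the guided sharpener with the square T-key

## Robot

A 7-joint arm with a two-finger parallel gripper is mounted at the origin on the work surface. World frame = base frame: x ahead of the robot, y to its left, z up, the work surface at z = 0. Lengths are in m, angles in rad, forces in N, time in s.
With the tool pointing down it reaches from about 0.425 to 0.875 m from the base axis. Payload 4.7 kg.
Tool frame: the origin (TCP) lies at the very end of the fingers, on their centre line; the grasp point (between the pads) lies 19 mm behind it; x points along the fingers, z is the direction in which the jaws open and shut, and the axes are right-handed (so a half turn about x gives the same grasp; the last joint's range is limited). The gripper opens to 87 mm and grips with 3 to 60 N. Pads are 19 mm wide; open, the fingers measure 117 mm over their backs; the gripper's body (75 mm by 190 mm) begins 51 mm behind the grasp point.
Start: joints at [1.35, 0.321, -0.07, 1.45, 0.023, 1.371, -0.057], TCP at [0.151, -0.632, 0.223] pointing down, gripper open.
Joint ranges: [-2.86, 2.86], [-0.3, 2.09], [-1.38, 1.24], [0.06, 2.45], [-1.56, 4.7], [0.09, 2.05], [-2.69, 2.69]. Speed limits (rad/s): [2.57, 2.57, 3.14, 3.14, 3.14, 3.14, 3.14].

## Interface

Orientations are given as a rotation vector (axis times angle).
In Python, from bench import * gives the robot as it stands.
- The arm moves only by the shell command python3 -m handwheel 'ROWS' [OPENING] [FORCE]. ROWS is JSON, a list of rows, each an object with "xyz": the shift along the world's x, y, z in cm, a list of three; "angular": the turn, a rotation vector about the world's x, y, z in degrees, a list of three. A call has 1 to 5 rows; each row shifts and turns the pose as measured when the row begins; what a row does not reach is not made up. A row lasts 1/12 s, in which the tool goes at most 41.7 mm and 7.16 degrees, less where a joint would pass 70% of its speed; a pose out of reach is approached as far as the arm can. A call with a gripper value outside its range is refused whole. OPENING is the finger opening in cm, from 0 to 8.7, set as the call begins (- or left out, the last holds). The fingers move at their own pace and stop on an object; FORCE is the grip in N (left out, the last holds). Time passes only in rows, so rows that do not move let the fingers close. It gives the time, the measured TCP pose, the force and the opening at its end, in the units of the state.
- get_state(): the state, without advancing time (a new reading comes with each control period).
- get_image(name): name is "scene" or "top" or "wrist"; returns a dict with "pixels" (480x640x3 uint8, blue, green, red), "K" (3x3 intrinsics, pixels), "cam_to_world" (4x4, takes a point from camera to world coordinates). Camera axes: x right, y down, z forward; pixel columns grow to the right and rows downward; lengths in m; the calibration is good to about 2 mm. The wrist camera is an equidistant fisheye: a pixel r from the principal point sees the ray r / f radians off the axis. A picture is of the moment at which its call begins. There is no depth.
- close_job(): hands the job in, once; it reports no verdict.
The state is a dict: "time": time; "joint_positions": joint angles; "qd": joint speeds; "joint_torque": joint torques, N m; "position": TCP position; "tool_rot": TCP orientation; "ft_force": force on the tool from outside, world axes, zero at the start; "torque": the same for the moment, N m; "grip_width": opening from 0.0 (shut) to 1.0 (fully open).
Only numpy, scipy, OpenCV 4.12 (cv2) and the standard library are available. Lean on these libraries where they do the work, as an engineer would, in place of code of your own. Each camera call takes 0.05 s, during which the arm holds its last target.

## Task

The small kitchen knife on the sloping rest of the guided sharpener still lies loose under its clamp. Take the T-handled square key out of the wooden rack, push it fully home into the recessed square socket of the clamp, square to the slope, and turn it clockwise (let go and regrasp as often as needed) until it comes up hard and the clamp grips the knife. Then draw the key out and stand it back down in the rack hole it came from, without shifting the knife or disturbing the other things.

Things in the scene. Friction and masses are not known exactly. Their poses are not given: they have to be found in the camera images.
- key_bar (a point): Middle of the crossbar of the T-handled steel key, the only thing in the rack with a crossbar; 0.2 to 0.3 kg. The flat bar is 90 mm long (the key's own x), 16 mm thick (its y: grip it so) and 20 mm high (its z). The key's z axis runs up the shank from the tip to the bar. The tip is 117 mm below this point. It starts upright in one of the three rack holes.
- key_tip (a point): Middle of the end face of the key's square nose, which is 12 mm across and 38 mm long, its end chamfered by 1 mm, its sides along the key's x and y; above it a round shank 14 mm across runs up to the crossbar. Axes as for the crossbar.
- socket (a point): Middle of the mouth of the square socket in the clamp screw's head: 13.5 mm across, 28 mm deep. z points out of it along the screw axis, which leans 25 degrees from vertical towards the sharpener's front (robot's side); x and y lie along the socket's sides and turn with the screw: the square repeats every quarter turn. Screw and clamp sink up to 4 mm as it tightens.
- clamp_screw (a joint): Angle of the clamp screw, rad: grows clockwise looking into the socket. It starts between 0.2 and 0.9 with the clamp open, drags evenly at about 0.16 N m, brings the clamp onto the knife at about 2.3 and comes up hard at 2.6. It stays where it is left. Over 2.4 the knife is held tight.
- clamp_boss (a point): Middle of the rim of the clamp's round boss, on the screw axis, 5 mm above the socket's mouth; 46 mm across outside, 36 mm inside. z along the screw axis, x up the slope of the rest. The clamp is a dark steel plate 67 x 76 x 10 mm; the boss stands 22 mm above it.
- sharpener: guided sharpener, a grey cast frame on a base 210 x 150 mm, fixed to the table. Origin on the table, 40 mm behind the front edge of the base; its front (-x of its frame) is the low side of the rest. Behind the rest, at x = +150 mm, stand a pillar 223 mm high (at y = -55 mm) and the parked guide rod with its stone, 86 mm high. Nothing lies over the clamp.
- rack: wooden rack block 66 x 236 x 50 mm, fixed to the table, origin under its middle. Three round holes 26 mm across and 40 mm deep (floor 10 mm above the table) at y = -75, 0 and +75 mm of its frame. The key stands in one of them, two files in the others; which is where changes.
- knife_blade (a point): middle of the blade of the small knife, 200 mm long, that lies across the rest along the sharpener's y, spine against a fence, edge up the slope, wooden handle to the sharpener's +y.
- clamp: the clamp plate; same axes as the boss point, origin 32 mm below it.
- knife: the small knife as a whole (origin on the rest, in the middle of the sharpener's slope).
- flat_file_mid (a point): flat file standing handle down in the rack, 126 mm long; this point is 60 mm above its foot. Leave alone.
- round_file_mid (a point): round file standing handle down in the rack, 115 mm long; this point is 60 mm above its foot. Leave alone.
- chef_knife: large knife lying on the table, 300 mm long. Leave alone.
- whetstone: two-layer whetstone 180 x 62 x 40 mm on a wooden foot. Leave alone.
- oil: amber oil bottle 48 mm across, 115 mm high. Leave alone.
- pine_cone: pine cone, 50 mm. Leave alone.
- chestnut_a: chestnut, 28 mm. Leave alone.
- chestnut_b: chestnut, 28 mm. Leave alone.
There are look-alikes about, which are no part of the job. What is meant by the part that bears key_bar is not blue or turquoise, and is the larger of those in its own colour.

How it is judged:
On the way, in this order (a step that is already met when the one before it is completed fails the run):
1. the key's square nose is fully home in the clamp's socket (z of key_tip in the frame of socket below -0.022 m and x of key_tip in the frame of socket between -0.004 and 0.004 m and y of key_tip in the frame of socket between -0.004 and 0.004 m and angle between the z axis of key_tip and the z axis of socket, either way round below 0.15 rad), for 0.2 s.
2. the screw is turned tight with the key in the socket, and the clamp grips the knife (value of joint clamp_screw above 2.4 rad and contact force between clamp and knife above 5 N and z of key_tip in the frame of socket below -0.018 m and x of key_tip in the frame of socket between -0.004 and 0.004 m and y of key_tip in the frame of socket between -0.004 and 0.004 m and angle between the z axis of key_tip and the z axis of socket, either way round below 0.15 rad), for 0.2 s.
At the end, for the whole second after the job is handed in: The clamp screw stands past 2.4 rad (hard stop 2.6) and the clamp presses on the knife with over 5 N; the key stands in its own rack hole again, tip within 15 mm of where it began and shank within 0.4 rad of upright; the knife has shifted less than 15 mm and lies still (value of joint clamp_screw above 2.4 rad and contact force between clamp and knife above 5 N and distance of each of key_tip, knife_blade from where it was at the start of the episode below 0.015 m and angle between key_tip's own z axis and vertical below 0.4 rad and linear speed of knife below 0.02 m/s); the robot touches nothing.
It fails at once if the knife on the rest is shifted over 15 mm (distance of knife_blade from where it was at the start of the episode above 0.015 m).
It fails at once if another thing is disturbed: a file, the large knife, the whetstone, the bottle, the cone or a chestnut moves over 30 mm (distance of any of flat_file_mid, round_file_mid, chef_knife, whetstone, oil, pine_cone, chestnut_a, chestnut_b from where it was at the start of the episode above 0.03 m).
It also fails if it takes over 70 s, if anything falls off the work surface, if the arm or the gripper's body presses on something with over 40 N, if the wrist force passes 120 N, or if a joint passes its speed limit or range.

## Working session

There is one attempt and no reset: what is moved stays moved. The work goes in short steps, Python scripts to look and compute and a shell command to move; the robot and the scene stay as the last step left them, time stands still between calls to the robot, and variables do not carry over. Pictures are saved under pics/ and viewed, and the job is handed in when it is done.

```bash
ls -la; mkdir -p pics
python3 - <<'E'
from bench import *
import cv2
s=get_state(); print(s)
for n in ["scene","top","wrist"]:
    im=get_image(n); cv2.imwrite(f"pics/{n}0.png",im["pixels"]); print(n,im["K"],im["cam_to_world"])
E
```

```text
total 12
drwxr-xr-x  3 agent agent 4096 Dec  7 08:10 .
drwxr-xr-x 23 root  root  4096 Dec  7 08:10 ..
drwxr-xr-x  2 agent agent 4096 Dec  7 08:10 pics
{'time': 0.0, 'joint_positions': array([ 1.3500677 ,  0.32183067, -0.0700862 ,  1.45165171,  0.02261725,
        1.37079437, -0.05688569]), 'qd': array([-2.01898349e-06, -7.46858534e-04,  3.43774180e-05,  1.34032869e-03,
        8.91906320e-04,  1.78184806e-03, -3.15188367e-04]), 'joint_torque': array([ 2.00162447e-05, -4.91295218e+01, -4.04400984e-01, -3.12524092e+01,
       -6.40396331e-02,  4.37348220e-02,  2.22692161e-04]), 'position': array([ 0.15105974, -0.63164517,  0.22146824]), 'tool_rot': array([ 1.03559126,  1.31279277, -1.03378069]), 'ft_force': array([-0.87313322, -0.89871965, -0.29622692]), 'torque': array([ 0.03779529, -0.02303958, -0.05395528]), 'grip_width': 0.9977133739449932}
scene [[556.62426495   0.         316.30696345]
 [  0.         556.62426495 239.20504293]
 [  0.           0.           1.        ]] [[-5.70874349e-01  6.32296081e-01 -5.23740531e-01  1.02744293e+00]
 [ 8.21037409e-01  4.39814118e-01 -3.63952076
[... 194 characters left out ...]
3154362]
 [  0.         480.29920652 236.40785455]
 [  0.           0.           1.        ]] [[-2.55959612e-02 -9.91040202e-01  1.31088383e-01  4.24610272e-01]
 [-9.99665380e-01  2.58651181e-02  3.50721579e-04  1.49550455e-02]
 [-3.73819568e-03 -1.31035541e-01 -9.91370623e-01  1.01161832e+00]
 [ 0.00000000e+00  0.00000000e+00  0.00000000e+00  1.00000000e+00]]
wrist [[371.64829954   0.         321.65546525]
 [  0.         371.64829954 238.94659042]
 [  0.           0.           1.        ]] [[ 0.23346238 -0.94078364 -0.24580778  0.21858617]
 [-0.97236445 -0.22630545 -0.05738652 -0.6167885 ]
 [-0.00163934  0.25241234 -0.96761838  0.38301771]
 [ 0.          0.          0.          1.        ]]
```

```bash
python3 - <<'E'
import cv2
t=cv2.imread("pics/top0.png"); s=cv2.imread("pics/scene0.png")
cv2.imwrite("pics/c1.png",cv2.resize(t[170:260,150:290],None,fx=5.5,fy=5.5,interpolation=cv2.INTER_CUBIC))
cv2.imwrite("pics/c2.png",cv2.resize(t[90:240,330:480],None,fx=4,fy=4,interpolation=cv2.INTER_CUBIC))
cv2.imwrite("pics/c3.png",cv2.resize(s[250:400,310:480],None,fx=4,fy=4,interpolation=cv2.INTER_CUBIC))
cv2.imwrite("pics/c4.png",cv2.resize(s[190:340,100:270],None,fx=4,fy=4,interpolation=cv2.INTER_CUBIC))
E
cat > h.py <<'E'
from bench import *
import cv2, numpy as np
from scipy.spatial.transform import Rotation as R
def ray(im,uv):
    uv=np.asarray(uv,float); K=im["K"]; T=np.asarray(im["cam_to_world"])
    x=(uv[0]-K[0][2])/K[0][0]; y=(uv[1]-K[1][2])/K[1][1]
    if im.get("fish"):
        r=np.hypot(x,y); d=np.array([x*np.sin(r)/max(r,1e-9),y*np.sin(r)/max(r,1e-9),np.cos(r)])
    else: d=np.array([x,y,1.])
    d=T[:3,:3]@d; return T[:3,3],d/np.linalg.norm(d)
def onz(im,uv,z):
    o,d=ray(im,uv); return o+d*(z-o[2])/d[2]
def tri(*pairs):
    A=np.zeros((3,3));b=np.zeros(3);L=[]
    for im,uv in pairs:
        o,d=ray(im,uv);P=np.eye(3)-np.outer(d,d);A+=P;b+=P@o;L.append((o,P))
    p=np.linalg.solve(A,b); return p,[round(1e3*float(np.linalg.norm(P@(p-o))),1) for o,P in L]
def proj(im,p):
    T=np.asarray(im["cam_to_world"]);K=im["K"]; c=T[:3,:3].T@(np.asarray(p)-T[:3,3])
    if im.get("fish"):
        t=np.arctan2(np.hypot(c[0],c[1]),c[2]); n=np.hypot(c[0],c[1]); x,y=c[0]/n*t,c[1]/n*t
    else: x,y=c[0]/c[2],c[1]/c[2]
    return np.array([K[0][0]*x+K[0][2],K[1][1]*y+K[1][2]])
def cam(n,save=None):
    im=dict(get_image(n)); im["fish"]=(n=="wrist")
    if save: cv2.imwrite(f"pics/{save}.png",im["pixels"])
    return im
def st():
    s=get_state(); M=R.from_rotvec(s["tool_rot"]).as_matrix()
    print("t",round(s["time"],2),"p",s["position"].round(4),"x",M[:,0].round(3),"z",M[:,2].round(3)); print("q",s["joint_positions"].round(2),"F",s["ft_force"].round(1),"T",s["torque"].round(2),"w",round(s["grip_width"]*87,1))
    return s,M
def rowsto(pos,Rt,s=None):
    s=s or get_state(); M=R.from_rotvec(s["tool_rot"])
    print("dxyz cm",((np.asarray(pos)-s["position"])*100).round(2),"rot deg",(np.degrees((R.from_matrix(Rt)*M.inv()).as_rotvec())).round(2))
E
python3 - <<'E'
from h import *
s,M=st()
S=cam("scene");T=cam("top")
c1=lambda x,y:(150+x/5.5,170+y/5.5); c2=lambda x,y:(330+x/4,90+y/4); c3=lambda x,y:(310+x/4,250+y/4); c4=lambda x,y:(100+x/4,190+y/4)
# bar top face ends (mid of end edge)
a=tri((T,c1(560,107)),(S,c3(277,85)))
print(a)
# +x far end ; near end. scene: near camera end
print(proj(S,a[0]))
for z in (.127,.137):
  print(z,[onz(T,c1(*p),z).round(4) for p in ((545,103),(582,110),(488,356),(535,365))])
  print(z,[onz(S,c3(*p),z).round(4) for p in ((270,73),(293,97),(112,205),(135,235),(137,217))])
print("rack top",[onz(T,c1(*p),.05).round(4) for p in ((42,242),(680,180),(700,352),(60,415))])
print("rack S",[onz(S,c3(*p),.05).round(4) for p in ((62,282),(608,550),(665,412),(140,165))])
print("holes S",[onz(S,c3(*p),.05).round(4) for p in ((196,268),(362,348),(538,435))])
print("base top",[onz(T,c2(*p),.01).round(4) for p in ((137,522),(412,568),(467,190))])
print("boss",tri((T,c2(326,365)),(S,c4(352,167))))
print("feet",[onz(T,c2(*p),.012).round(4) for p in ((157,502),(400,543))])
E
```

```text
t 0.15 p [ 0.151  -0.6318  0.2217] x [-0.     0.001 -1.   ] z [ 0.233 -0.973 -0.001]
q [ 1.35  0.32 -0.07  1.45  0.02  1.37 -0.06] F [ 0.2 -0.   0.4] T [ 0.01 -0.   -0.  ] w 87.3
(array([0.60583456, 0.15521117, 0.19883528]), [26.1, 26.1])
[360.78363193 269.2348894 ]
0.127 [array([0.6356, 0.1471, 0.127 ]), array([0.6329, 0.1344, 0.127 ]), array([0.5487, 0.1669, 0.127 ]), array([0.5452, 0.151 , 0.127 ])]
0.127 [array([0.5413, 0.1513, 0.127 ]), array([0.5463, 0.1647, 0.127 ]), array([0.6286, 0.1342, 0.127 ]), array([0.6348, 0.1486, 0.127 ]), array([0.6277, 0.1449, 0.127 ])]
0.137 [array([0.6333, 0.1456, 0.137 ]), array([0.6305, 0.1331, 0.137 ]), array([0.5473, 0.1652, 0.137 ]), array([0.5438, 0.1495, 0.137 ])]
0.137 [array([0.5482, 0.1544, 0.137 ]), array([0.5531, 0.1676, 0.137 ]), array([0.6343, 0.1376, 0.137 ]), array([0.6404, 0.1517, 0.137 ]), array([0.6334, 0.1481, 0.137 ])]
rack top [array([0.6064, 0.345 , 0.05  ]), array([0.6235, 0.1087, 0.05  ]), array([0.5589, 0.1022, 0.05  ]), array([0.5418, 0.3372, 0.05  ])]
rack S [array([0.6278, 0.1121, 0.05  ]), array([0.6073, 0.345 , 0.05  ]), array([0.5421, 0.3384, 0.05  ]), array([0.5615, 0.107 , 0.05  ])]
holes S [array([0.5911, 0.1534, 0.05  ]), array([0.5848, 0.2274, 0.05  ]), array([0.5793, 0.3022, 0.05  ])]
base top [array([ 0.5885, -0.0783,  0.01  ]), array([ 0.5602, -0.2219,  0.01  ]), array([ 0.7654, -0.2632,  0.01  ])]
boss (array([ 0.64620093, -0.16224581,  0.10690266]), [1.1, 1.1])
feet [array([ 0.5986, -0.089 ,  0.012 ]), array([ 0.5734, -0.2159,  0.012 ])]
```

```bash
cat >> h.py <<'E'
yw=np.radians(-11.2)
xs=np.array([np.cos(yw),np.sin(yw),0]); ys=np.array([-np.sin(yw),np.cos(yw),0])
t25=np.radians(25); ax=-np.sin(t25)*xs+np.cos(t25)*np.array([0,0,1]); up=np.cos(t25)*xs+np.sin(t25)*np.array([0,0,1])
def tool(xd,zd):
    xd=xd/np.linalg.norm(xd); zd=zd-xd*(zd@xd); zd/=np.linalg.norm(zd); return np.stack([xd,np.cross(zd,xd),zd],1)
E
python3 - <<'E'
from h import *
b=np.array([0.646,-0.162,0.107]); p=b+.09*ax-.045*ys; print(p)
rowsto(p,tool(-ax,up))
E
```

```text
[ 0.59994819 -0.19875515  0.1885677 ]
dxyz cm [44.88 43.32 -3.35] rot deg [-18.32 -19.06  64.26]
```

```bash
python3 -m handwheel '[{"xyz":[2.0,2.0,0.2],"angular":[-1.2,-1.2,4.0]},{"xyz":[2.8,2.7,0],"angular":[-1.2,-1.2,4.0]},{"xyz":[2.8,2.7,0],"angular":[-1.2,-1.2,4.0]},{"xyz":[2.8,2.7,0],"angular":[-1.2,-1.2,4.0]},{"xyz":[2.8,2.7,0],"angular":[-1.2,-1.2,4.0]}]' 8.7 20; python3 -m handwheel '[{"xyz":[2.8,2.7,0],"angular":[-1.2,-1.2,4.0]},{"xyz":[2.8,2.7,0],"angular":[-1.2,-1.2,4.0]},{"xyz":[2.8,2.7,0],"angular":[-1.2,-1.2,4.0]},{"xyz":[2.8,2.7,0],"angular":[-1.2,-1.2,4.0]},{"xyz":[2.8,2.7,0],"angular":[-1.2,-1.2,4.0]}]'
python3 - <<'E'
from h import *
st(); b=np.array([0.646,-0.162,0.107]); p=b+.09*ax-.045*ys; print(p)
rowsto(p,tool(-ax,up))
E
```

```text
time: 0.67
position: [0.2771, -0.5059, 0.2207]
tool_rot: [0.737, 1.28, -0.771]
ft_force: [1.0, -0.2, -0.1]
grip_width: 0.999
time: 1.08
position: [0.4223, -0.3626, 0.2211]
tool_rot: [0.43, 1.217, -0.493]
ft_force: [0.1, -0.8, -1.1]
grip_width: 1.001
t 1.08 p [ 0.4223 -0.3626  0.2211] x [ 0.267 -0.127 -0.955] z [ 0.775 -0.561  0.291]
q [ 1.11 -0.08 -0.37  1.93 -0.13  1.    0.17] F [ 0.1 -0.8 -1.1] T [0.1  0.2  0.01] w 87.1
[ 0.59994819 -0.19875515  0.1885677 ]
dxyz cm [17.77 16.38 -3.26] rot deg [-5.88 -6.3  23.56]
```

```bash
python3 -m handwheel '[{"xyz":[2.7,2.5,0],"angular":[-0.9,-1,3.6]},{"xyz":[2.7,2.5,0],"angular":[-0.9,-1,3.6]},{"xyz":[2.7,2.5,-0.6],"angular":[-0.9,-1,3.6]},{"xyz":[2.7,2.5,-0.6],"angular":[-0.9,-1,3.6]},{"xyz":[2.7,2.5,-0.6],"angular":[-0.9,-1,3.6]}]'; python3 -m handwheel '[{"xyz":[2.5,2.5,-0.6],"angular":[-0.9,-1,3.6]},{"xyz":[2.0,1.6,-0.6],"angular":[-0.7,-0.7,2.4]},{"xyz":[0,0,0],"angular":[0,0,0]}]'
python3 - <<'E'
from h import *
st(); b=np.array([0.646,-0.162,0.107]); p=b+.09*ax-.045*ys; print(p)
rowsto(p,tool(-ax,up)); im=cam("wrist","w1"); print(proj(im,b), im["cam_to_world"])
E
```

```text
time: 1.5
position: [0.5634, -0.229, 0.206]
tool_rot: [0.168, 1.142, -0.237]
ft_force: [-0.0, -0.3, -0.4]
grip_width: 1.0
time: 1.75
position: [0.6134, -0.1767, 0.1931]
tool_rot: [0.076, 1.112, -0.14]
ft_force: [-0.9, 1.2, -0.7]
grip_width: 0.999
t 1.75 p [ 0.6134 -0.1767  0.1931] x [ 0.436 -0.074 -0.897] z [ 0.888 -0.131  0.442]
q [ 0.88  0.03 -0.62  1.94 -0.04  0.73  0.14] F [-0.9  1.2 -0.7] T [0.08 0.49 0.03] w 86.9
[ 0.59994819 -0.19875515  0.1885677 ]
dxyz cm [-1.35 -2.2  -0.46] rot deg [ 0.7   1.11 -2.55]
[304.98343464 214.02753447] [[ 0.88760423 -0.25470786  0.3837742   0.55378165]
 [-0.13038535 -0.93805426 -0.32102003 -0.09759146]
 [ 0.44176735  0.2349002  -0.86583111  0.33729372]
 [ 0.          0.          0.          1.        ]]
```

```bash
python3 - <<'E'
import cv2
t=cv2.imread("pics/w1.png")
c=cv2.resize(t[170:260,260:350],None,fx=6.5,fy=6.5,interpolation=cv2.INTER_CUBIC)
cv2.imwrite("pics/w1c.png",cv2.convertScaleAbs(c,alpha=1.5,beta=10))
E
cat >> h.py <<'E'
def onplane(im,uv,p0,n):
    o,d=ray(im,uv); return o+d*((p0-o)@n)/(d@n)
def sock(im,cor,b,off=.005):
    P=[onplane(im,c,b-off*ax,ax) for c in cor]; c=np.mean(P,0)
    L=[((q-c)@up*1e3,(q-c)@ys*1e3) for q in P]
    print("centre",c.round(4),"local",np.round(L,2).tolist())
    ang=[np.degrees(np.arctan2(l[1],l[0]))%90 for l in L]; side=[np.linalg.norm(P[i]-P[(i+1)%4])*1e3 for i in range(4)]
    print("diag ang mod90",np.round(ang,1),"sides",np.round(side,2)); return c
E
python3 - <<'E'
from h import *
im=cam("wrist"); f=lambda x,y:(260+(x+.5)/6.5-.5,170+(y+.5)/6.5-.5)
b=np.array([0.646,-0.162,0.107])
sock(im,[f(303,197),f(398,293),f(300,378),f(208,290)],b)
# boss rim outer/inner circle center
print(onplane(im,f(300,287),b-.005*ax,ax))
# sharpener base corners, yaw check
for z in (.01,):
  P=[onz(im,p,z) for p in ((187,115),(189,280),(389,124))]; print(np.round(P,4)); d=P[0]-P[1]; print(np.degrees(np.arctan2(-d[0],d[1])))
E
```

```text
centre [ 0.6475 -0.1654  0.1025] local [[-0.26, 10.15], [10.39, 0.03], [0.09, -9.79], [-10.21, -0.39]]
diag ang mod90 [1.5 0.2 0.5 2.2] sides [14.69 14.23 13.95 14.5 ]
[ 0.64733655 -0.16510874  0.10237605]
[[ 0.5894 -0.0785  0.01  ]
 [ 0.5594 -0.2235  0.01  ]
 [ 0.7946 -0.1161  0.01  ]]
-11.662995881543504
```

```bash
python3 -m handwheel '[{"xyz":[0.5,-1.6,-1.8],"angular":[0.4,0.6,-1.3]},{"xyz":[0.5,-1.6,-1.8],"angular":[0.3,0.5,-1.2]},{"xyz":[0,0,0],"angular":[0,0,0]}]'
python3 - <<'E'
from h import *
st(); b=np.array([0.647,-0.165,0.109]); 
im=cam("wrist","w2"); u,v=proj(im,b).astype(int); print(u,v)
c=im["pixels"][v-50:v+50,u-50:u+50]; print(u-50,v-50)
cv2.imwrite("pics/w2c.png",cv2.convertScaleAbs(cv2.resize(c,None,fx=6,fy=6,interpolation=cv2.INTER_CUBIC),alpha=1.5,beta=10))
E
```

```text
time: 2.1
position: [0.62, -0.2187, 0.1593]
tool_rot: [0.113, 1.13, -0.189]
ft_force: [-0.4, -1.0, 0.1]
grip_width: 0.998
t 2.1 p [ 0.62   -0.2187  0.1593] x [ 0.413 -0.093 -0.906] z [ 0.887 -0.186  0.423]
q [ 0.88  0.12 -0.59  1.91  0.05  0.69  0.07] F [-0.4 -1.   0.1] T [0.08 0.47 0.01] w 86.8
308 161
258 111
```

Run:
```python
from h import *
im=cam("wrist"); f=lambda x,y:(258+(x+.5)/6-.5,111+(y+.5)/6-.5)
T=cam("top");S=cam("scene")
g=lambda x,y:(260+(x+.5)/6.5-.5,170+(y+.5)/6.5-.5)
W1=dict(K=im["K"],fish=True,cam_to_world=np.array([[0.88760423,-0.25470786,0.3837742,0.55378165],[-0.13038535,-0.93805426,-0.32102003,-0.09759146],[0.44176735,0.2349002,-0.86583111,0.33729372],[0,0,0,1]]))
c1=g(302,289.5);c2=f(288,279.5)
t_=(330+326/4,90+365/4);s_=(100+352/4,190+167/4)
print("w1w2",tri((W1,c1),(im,c2))); print("T,w2",tri((T,t_),(im,c2))); print("S,w2",tri((S,s_),(im,c2))); print("all",tri((T,t_),(S,s_),(W1,c1),(im,c2)))
for z in (.100,.105,.11):
  m=onz(im,c2,z); sock(im,[f(281,173),f(397,279),f(291,380),f(184,286)],m,0)
# boss plate yaw: two bolts
for z in (.1,):
  A=onz(im,f(112,10),z);
print("disc",[np.linalg.norm(onplane(im,f(108,280),m,ax)-onplane(im,f(467,280),m,ax)), np.linalg.norm(onplane(im,f(288,100),m,ax)-onplane(im,f(288,458),m,ax))])
P=onplane(im,c2,m+.005*ax,ax); print("rim", [np.linalg.norm(onplane(im,f(52,285),P,ax)-onplane(im,f(524,285),P,ax)), np.linalg.norm(onplane(im,f(288,48),P,ax)-onplane(im,f(288,521),P,ax))])
```

```text
w1w2 (array([ 0.6458658 , -0.16130692,  0.11048173]), [0.5, 0.5])
T,w2 (array([ 0.64455443, -0.16106415,  0.11557259]), [0.4, 0.4])
S,w2 (array([ 0.64675575, -0.16094881,  0.10825625]), [0.8, 0.8])
all (array([ 0.64659172, -0.16184603,  0.10784051]), [1.1, 1.3, 0.2, 0.8])
centre [ 0.6506 -0.1627  0.1   ] local [[-0.58, 10.69], [10.84, -0.07], [0.15, -10.14], [-10.42, -0.48]]
diag ang mod90 [ 3.1 89.6  0.9  2.6] sides [15.69 14.68 14.32 14.89]
centre [ 0.6486 -0.162   0.105 ] local [[-0.56, 10.43], [10.58, -0.07], [0.15, -9.89], [-10.16, -0.47]]
diag ang mod90 [ 3.1 89.6  0.9  2.6] sides [15.31 14.33 13.97 14.52]
centre [ 0.6466 -0.1614  0.11  ] local [[-0.55, 10.17], [10.32, -0.07], [0.14, -9.65], [-9.91, -0.46]]
diag ang mod90 [ 3.1 89.6  0.9  2.6] sides [14.93 13.97 13.62 14.16]
disc [np.float64(0.034128501581813166), np.float64(0.03430535256741862)]
rim [np.float64(0.043894145762516545), np.float64(0.04434154190408531)]
```

```bash
cat >> h.py <<'E'
def kx(yaw): a=np.radians(yaw); return np.array([np.cos(a),np.sin(a),0]),np.array([-np.sin(a),np.cos(a),0])
dn=np.array([0,0,-1.])
E
python3 - <<'E'
from h import *
x,y=kx(-11.8); k=np.array([.590,.150,.2])
rowsto(k+.045*x,tool(dn,y))
E
```

```text
dxyz cm [ 1.17 35.53  3.66] rot deg [-15.1   23.7   88.16]
```

```bash
python3 -m handwheel '[{"xyz":[0,0,3],"angular":[0,0,0]},{"xyz":[0,1.5,3],"angular":[-1.1,1.7,6.3]},{"xyz":[0,2.5,2],"angular":[-1.1,1.7,6.3]},{"xyz":[0,2.7,0],"angular":[-1.1,1.7,6.3]},{"xyz":[0.1,2.7,0],"angular":[-1.1,1.7,6.3]}]' 6; python3 -m handwheel '[{"xyz":[0.1,2.7,0],"angular":[-1.1,1.7,6.3]},{"xyz":[0.1,2.7,0],"angular":[-1.1,1.7,6.3]},{"xyz":[0.1,2.7,0],"angular":[-1.1,1.7,6.3]},{"xyz":[0.1,2.7,0],"angular":[-1.1,1.7,6.3]},{"xyz":[0.1,2.7,0],"angular":[-1.1,1.7,6.3]}]'
python3 - <<'E'
from h import *
st()
x,y=kx(-11.8); k=np.array([.590,.150,.2])
rowsto(k+.045*x,tool(dn,y))
E
```

```text
time: 2.72
position: [0.6185, -0.1223, 0.2503]
tool_rot: [-0.234, 1.233, 0.159]
ft_force: [-0.8, -0.4, -1.1]
grip_width: 0.73
time: 3.13
position: [0.6232, 0.0187, 0.261]
tool_rot: [-0.683, 1.289, 0.614]
ft_force: [0.6, 0.0, 0.0]
grip_width: 0.694
t 3.13 p [0.6232 0.0187 0.261 ] x [ 0.176  0.032 -0.984] z [0.645 0.751 0.14 ]
q [ 0.67  0.18 -0.82  1.61  0.13  1.23  0.69] F [0.6 0.  0. ] T [-0.    0.09  0.02] w 60.4
dxyz cm [ 1.09 12.21 -6.1 ] rot deg [-4.41  9.45 29.23]
```

```bash
python3 -m handwheel '[{"xyz":[0.2,2.4,-1.2],"angular":[-0.9,1.9,6]},{"xyz":[0.2,2.4,-1.2],"angular":[-0.9,1.9,6]},{"xyz":[0.2,2.4,-1.2],"angular":[-0.9,1.9,6]},{"xyz":[0.2,2.4,-1.2],"angular":[-0.9,1.9,6]},{"xyz":[0.2,2.2,-1.2],"angular":[-0.9,1.9,5.2]}]'; python3 -m handwheel '[{"xyz":[0,0,0],"angular":[0,0,0]}]'
python3 - <<'E'
from h import *
st()
x,y=kx(-11.8); k=np.array([.590,.150,.2])
rowsto(k+.045*x,tool(dn,y)); im=cam("wrist","w3"); print(proj(im,[.59,.15,.137])); print(im["cam_to_world"].round(4).tolist())
E
```

```text
time: 3.55
position: [0.635, 0.1446, 0.2116]
tool_rot: [-1.084, 1.282, 1.068]
ft_force: [-1.2, 0.4, 0.3]
grip_width: 0.686
time: 3.63
position: [0.6331, 0.1516, 0.2097]
tool_rot: [-1.087, 1.277, 1.082]
ft_force: [-1.4, -0.6, -0.1]
grip_width: 0.691
t 3.63 p [0.6331 0.1516 0.2097] x [ 0.006  0.001 -1.   ] z [0.166 0.986 0.002]
q [ 0.38  0.46 -0.9   1.45  0.37  1.4   0.88] F [-1.4 -0.6 -0.1] T [ 0.15 -0.03 -0.05] w 60.1
dxyz cm [ 0.09 -1.08 -0.97] rot deg [-0.07  0.36 -2.27]
[308.74594422 184.09551715]
[[0.1648, 0.9528, 0.255, 0.565], [0.9863, -0.1598, -0.0404, 0.1619], [0.0023, 0.2581, -0.9661, 0.3707], [0.0, 0.0, 0.0, 1.0]]
```

Run:
```python
from h import *
im=cam("wrist"); px=im["pixels"]; hsv=cv2.cvtColor(px,cv2.COLOR_BGR2HSV)
roi=np.zeros(px.shape[:2],np.uint8); roi[100:262,285:340]=1
m=((hsv[...,1]<45)&(hsv[...,2]>90)).astype(np.uint8)*roi
n,l,s,c=cv2.connectedComponentsWithStats(m); i=1+np.argmax(s[1:,4]); print(s[i],c[i])
cs=max(cv2.findContours((l==i).astype(np.uint8),0,1)[0],key=cv2.contourArea)
print(cv2.minAreaRect(cs))
cv2.imwrite("pics/w3c.png",cv2.resize(px[100:270,270:350],None,fx=3.5,fy=3.5,interpolation=cv2.INTER_CUBIC))
print("bgr rows at y=180", hsv[180,290:330].tolist()[::2])
bp=cv2.boxPoints(cv2.minAreaRect(cs)); print(bp)
for z in (.132,.137):
    P=np.array([onz(im,p,z) for p in bp]); print(z,P.round(4).tolist(),P.mean(0).round(4)); e=sorted(P.tolist()); d=np.array(e[2])+e[3]-e[0]-e[1]; print("yaw",np.degrees(np.arctan2(d[1],d[0])),"len",np.linalg.norm(d)/2)
```

```text
[ 299  113   26  136 3106] [311.59079202 179.44880876]
((311.673828125, 180.4395294189453), (23.57792091369629, 135.12310791015625), 1.0416266918182373)
bgr rows at y=180 [[16, 131, 152], [17, 136, 152], [17, 132, 149], [16, 136, 146], [17, 129, 146], [14, 34, 112], [13, 23, 131], [17, 15, 152], [30, 10, 155], [30, 7, 156], [38, 6, 158], [53, 6, 162], [50, 5, 159], [50, 5, 157], [45, 6, 157], [35, 10, 157], [30, 8, 151], [15, 72, 110], [15, 135, 121], [17, 135, 151]]
[[298.65863 247.77562]
 [301.115   112.67483]
 [324.68903 113.10344]
 [322.23267 248.20422]]
0.132 [[0.6327, 0.1333, 0.132], [0.545, 0.1509, 0.132], [0.5479, 0.1656, 0.132], [0.6357, 0.1489, 0.132]] [0.5903 0.1497 0.132 ]
yaw -11.031911854459517 len 0.08935130511517919
0.137 [[0.6313, 0.1339, 0.137], [0.5454, 0.1511, 0.137], [0.5483, 0.1655, 0.137], [0.6342, 0.1492, 0.137]] [0.5898 0.1499 0.137 ]
yaw -11.031911854459524 len 0.0874903562252051
```

```bash
python3 -m handwheel '[{"xyz":[-2.2,-0.1,0],"angular":[0,0.2,-0.7]},{"xyz":[-2.0,-0.1,0],"angular":[0,0.2,-0.7]},{"xyz":[0,0,0],"angular":[0,0,0]}]'
python3 - <<'E'
from h import *
st()
x,y=kx(-11.1); k=np.array([.590,.1498,.108])
rowsto(k,tool(dn,y))
E
```

```text
time: 3.98
position: [0.5928, 0.1407, 0.215]
tool_rot: [-1.06, 1.297, 1.045]
ft_force: [0.4, 0.3, 0.4]
grip_width: 0.693
t 3.98 p [0.5928 0.1407 0.215 ] x [ 0.009 -0.004 -1.   ] z [ 0.209  0.978 -0.002]
q [ 0.46  0.36 -0.92  1.55  0.3   1.37  0.86] F [0.4 0.3 0.4] T [ 0.13 -0.15  0.03] w 60.3
dxyz cm [ -0.28   0.91 -10.7 ] rot deg [0.24 0.53 0.93]
```

```bash
python3 -m handwheel '[{"xyz":[-0.2,0.9,-1.5],"angular":[0.2,0.5,0.9]},{"xyz":[0,0,-1.5],"angular":[0,0,0]},{"xyz":[0,0,0],"angular":[0,0,0]}]'
python3 - <<'E'
from h import *
st()
x,y=kx(-11.1); k=np.array([.590,.1498,.108])
rowsto(k,tool(dn,y))
E
```

```text
time: 4.23
position: [0.5935, 0.1451, 0.1876]
tool_rot: [-1.067, 1.293, 1.049]
ft_force: [-0.3, -0.6, -0.5]
grip_width: 0.692
t 4.23 p [0.5935 0.1451 0.1876] x [ 0.011 -0.005 -1.   ] z [ 0.201  0.98  -0.003]
q [ 0.44  0.38 -0.92  1.59  0.32  1.32  0.85] F [-0.3 -0.6 -0.5] T [ 0.06 -0.12  0.03] w 60.2
dxyz cm [-0.35  0.47 -7.96] rot deg [0.28 0.61 0.49]
```

```bash
python3 -m handwheel '[{"xyz":[-0.4,0.6,-2],"angular":[0.3,0.6,0.5]},{"xyz":[-0.2,0.2,-2],"angular":[0,0.2,0]},{"xyz":[0,0,-1.5],"angular":[0,0,0]},{"xyz":[0,0,0],"angular":[0,0,0]}]'
python3 - <<'E'
from h import *
st()
x,y=kx(-11.1); k=np.array([.590,.1498,.108])
rowsto(k,tool(dn,y))
E
```

```text
time: 4.57
position: [0.5906, 0.1509, 0.1324]
tool_rot: [-1.062, 1.295, 1.061]
ft_force: [-0.7, -1.1, -0.2]
grip_width: 0.692
t 4.57 p [0.5906 0.1509 0.1324] x [ 0.002  0.    -1.   ] z [0.197 0.98  0.001]
q [ 0.42  0.43 -0.9   1.65  0.36  1.23  0.82] F [-0.7 -1.1 -0.2] T [ 0.08 -0.08  0.05] w 60.2
dxyz cm [-0.06 -0.11 -2.44] rot deg [-0.02  0.11  0.28]
```

```bash
python3 -m handwheel '[{"xyz":[-0.1,-0.1,-1.2],"angular":[0,0.1,0.3]},{"xyz":[0,0,-1.0],"angular":[0,0,0]},{"xyz":[0,0,-0.2],"angular":[0,0,0]},{"xyz":[0,0,0],"angular":[0,0,0]}]'
python3 - <<'E'
from h import *
st()
x,y=kx(-11.1); k=np.array([.590,.1498,.108])
rowsto(k,tool(dn,y))
E
```

```text
time: 4.9
position: [0.5917, 0.149, 0.108]
tool_rot: [-1.065, 1.293, 1.063]
ft_force: [-0.4, -0.1, 0.2]
grip_width: 0.687
t 4.9 p [0.5917 0.149  0.108 ] x [ 0.003  0.001 -1.   ] z [0.194 0.981 0.001]
q [ 0.41  0.46 -0.89  1.67  0.38  1.19  0.81] F [-0.4 -0.1  0.2] T [ 0.06 -0.16  0.  ] w 59.8
dxyz cm [-0.17  0.08  0.  ] rot deg [-0.05  0.15  0.08]
```

```bash
python3 -m handwheel '[{"xyz":[-0.15,0,0],"angular":[0,0.1,0]},{"xyz":[0,0,0],"angular":[0,0,0]},{"xyz":[0,0,0],"angular":[0,0,0]},{"xyz":[0,0,0],"angular":[0,0,0]},{"xyz":[0,0,0],"angular":[0,0,0]}]' 0 55; python3 -m handwheel '[{"xyz":[0,0,0],"angular":[0,0,0]},{"xyz":[0,0,0],"angular":[0,0,0]}]'
python3 - <<'E'
from h import *
st()
im=cam("wrist","w4")
E
```

```text
time: 5.32
position: [0.5916, 0.1494, 0.1102]
tool_rot: [-1.065, 1.291, 1.062]
ft_force: [0.8, -0.2, 0.1]
grip_width: 0.397
time: 5.48
position: [0.5919, 0.1496, 0.1109]
tool_rot: [-1.065, 1.29, 1.061]
ft_force: [-0.0, -0.2, 0.7]
grip_width: 0.243
t 5.48 p [0.5919 0.1496 0.1109] x [ 0.005  0.002 -1.   ] z [0.194 0.981 0.003]
q [ 0.41  0.45 -0.89  1.67  0.38  1.19  0.81] F [-0.  -0.2  0.7] T [ 0.06 -0.07 -0.09] w 21.2
```

```bash
python3 -m handwheel '[{"xyz":[-0.1,0,-0.2],"angular":[0,0.2,0]},{"xyz":[0,0,-0.1],"angular":[0,0.1,0]},{"xyz":[0,0,0],"angular":[0,0,0]},{"xyz":[0,0,0],"angular":[0,0,0]}]'
python3 - <<'E'
from h import *
st()
E
```

```text
time: 5.87
position: [0.5927, 0.1498, 0.1108]
tool_rot: [-1.065, 1.291, 1.062]
ft_force: [0.4, -0.3, -0.4]
grip_width: 0.179
t 5.87 p [0.5927 0.1498 0.1108] x [ 0.004  0.001 -1.   ] z [0.195 0.981 0.002]
q [ 0.41  0.46 -0.89  1.67  0.38  1.2   0.81] F [ 0.4 -0.3 -0.4] T [ 0.05 -0.16  0.02] w 15.6
```

```bash
python3 -m handwheel '[{"xyz":[0,0,1],"angular":[0,0,0]},{"xyz":[0,0,2],"angular":[0,0,0]},{"xyz":[0,0,2.5],"angular":[0,0,0]},{"xyz":[0,0,2.5],"angular":[0,0,0]},{"xyz":[0,0,2.5],"angular":[0,0,0]}]'; python3 -m handwheel '[{"xyz":[0,0,2.5],"angular":[0,0,0]},{"xyz":[0,0,1.5],"angular":[0,0,0]},{"xyz":[0,0,0],"angular":[0,0,0]}]';python3 - <<'E'
from h import *
s,M=st()
S=cam("scene","s5"); T=cam("top","t5")
tip=s["position"]+.1008*M[:,0]+.0027*M[:,1]; print(tip,proj(S,tip),proj(T,tip))
u,v=proj(S,tip).astype(int)
cv2.imwrite("pics/s5c.png",cv2.resize(S["pixels"][v-100:v+50,u-100:u+100],None,fx=4,fy=4,interpolation=cv2.INTER_CUBIC)); print(u-100,v-100)
a=np.array([0.647,-0.1618,0.107]); x=np.radians(-43.5); kxx=np.cos(x)*up+np.sin(x)*ys; ky=np.cross(ax,kxx)
Rt=tool(-ax,ky); pre=a+.03*ax-.1008*Rt[:,0]-.0027*Rt[:,1]; print(pre); rowsto(pre,Rt)
E
```

```text
time: 6.28
position: [0.586, 0.1477, 0.2117]
tool_rot: [-1.06, 1.306, 1.073]
ft_force: [0.8, -0.2, -1.5]
grip_width: 0.178
time: 6.53
position: [0.587, 0.1489, 0.2593]
tool_rot: [-1.062, 1.3, 1.071]
ft_force: [0.5, 0.7, -2.4]
grip_width: 0.178
t 6.53 p [0.587  0.1489 0.2593] x [-0.007  0.001 -1.   ] z [ 0.192  0.981 -0.001]
q [ 0.45  0.35 -0.94  1.48  0.28  1.46  0.88] F [ 0.5  0.7 -2.4] T [ 0.12 -0.22  0.02] w 15.5
[0.58360217 0.14950933 0.15851289] [363.74147856 273.73885368] [245.29679158 212.96465802]
263 173
[ 0.59415451 -0.15323095  0.22637276]
dxyz cm [  0.83 -30.16  -2.97] rot deg [  4.49 -25.78 -42.95]
```

```bash
python3 -m handwheel '[{"xyz":[0,-1.5,0],"angular":[0.4,-2.6,-4.3]},{"xyz":[0,-3,0],"angular":[0.4,-2.6,-4.3]},{"xyz":[0.1,-3,0],"angular":[0.4,-2.6,-4.3]},{"xyz":[0.1,-3,0],"angular":[0.4,-2.6,-4.3]},{"xyz":[0.1,-3,0],"angular":[0.4,-2.6,-4.3]}]'; python3 -m handwheel '[{"xyz":[0.1,-3,0],"angular":[0.4,-2.6,-4.3]},{"xyz":[0.1,-3,0],"angular":[0.4,-2.6,-4.3]},{"xyz":[0.1,-3,0],"angular":[0.4,-2.6,-4.3]},{"xyz":[0.1,-3,0],"angular":[0.4,-2.6,-4.3]},{"xyz":[0,0,0],"angular":[0,0,0]}]'
cat > tgt.py <<'E'
from h import *
A0=np.array([0.647,-0.1618,0.107])
def target(h,psi=-43.5,a=A0,off=(.1008,.0027,0)):
    x=np.radians(psi); k=np.cos(x)*up+np.sin(x)*ys; Rt=tool(-ax,np.cross(ax,k))
    return a+h*ax-Rt@np.array(off),Rt
def where(a=A0,off=(.1008,.0027,0)):
    s,M=st(); tip=s["position"]+M@np.array(off); d=tip-a
    print("tip rel socket mm up,ys,ax",(np.array([d@up,d@ys,d@ax])*1e3).round(1),"tilt",np.degrees(np.arccos(-M[:,0]@ax)).round(2))
    kxv=-M[:,1]; print("psi",np.degrees(np.arctan2(kxv@ys,kxv@up)).round(1)); return s,M,tip
E
python3 - <<'E'
from tgt import *
where(); rowsto(*target(.03))
E
```

```text
time: 7.05
position: [0.5837, 0.0185, 0.2449]
tool_rot: [-0.832, 1.232, 0.682]
ft_force: [0.1, 1.2, -2.2]
grip_width: 0.18
time: 7.47
position: [0.5763, -0.117, 0.2323]
tool_rot: [-0.63, 1.165, 0.35]
ft_force: [-1.0, -0.9, -2.4]
grip_width: 0.181
t 7.47 p [ 0.5763 -0.117   0.2323] x [ 0.369 -0.063 -0.927] z [0.74  0.624 0.252]
q [ 0.92 -0.09 -0.72  1.92 -0.09  0.91  0.9 ] F [-1.  -0.9 -2.4] T [0.04 0.63 0.  ] w 15.7
tip rel socket mm up,ys,ax [-25.2  33.   46. ] tilt 3.09
psi -40.9
dxyz cm [ 1.78 -3.62 -0.59] rot deg [-0.07 -3.07 -2.62]
```

```bash
python3 -m handwheel '[{"xyz":[0.9,-1.8,0],"angular":[0,-1.5,-1.3]},{"xyz":[0.9,-1.8,0],"angular":[0,-1.5,-1.3]},{"xyz":[0,0,0],"angular":[0,0,0]},{"xyz":[0,0,0],"angular":[0,0,0]}]'
python3 - <<'E'
from tgt import *
where(); rowsto(*target(.03))
S=cam("scene","s6");T=cam("top"); W=cam("wrist","w6")
cv2.imwrite("pics/s6c.png",cv2.resize(S["pixels"][150:300,100:300],None,fx=4,fy=4,interpolation=cv2.INTER_CUBIC))
E
```

```text
time: 7.8
position: [0.5867, -0.1561, 0.2219]
tool_rot: [-0.598, 1.143, 0.294]
ft_force: [-0.9, 1.1, -2.4]
grip_width: 0.179
t 7.8 p [ 0.5867 -0.1561  0.2219] x [ 0.4   -0.079 -0.913] z [0.762 0.583 0.283]
q [ 0.95 -0.06 -0.69  1.93 -0.08  0.84  0.9 ] F [-0.9  1.1 -2.4] T [ 0.24  0.56 -0.01] w 15.6
tip rel socket mm up,ys,ax [-9.7 -4.2 28.9] tilt 0.95
psi -44.0
dxyz cm [0.75 0.29 0.45] rot deg [-0.38 -0.9   0.41]
```

Run:
```python
from tgt import *
s,M,tip=where(); S=cam("scene"); T=cam("top","t6")
print("tip",proj(S,tip), "obs",(100+374/4,150+266/4)); print("mouth",proj(S,A0),"obs",(100+348/4,150+327/4))
print("T",proj(T,tip),proj(T,A0))
for d,n in ((up,"up"),(ys,"ys"),(ax,"ax")): print(n,(proj(S,A0+.01*d)-proj(S,A0)).round(2),(proj(T,A0+.01*d)-proj(T,A0)).round(2))
c=T["pixels"][120:220,370:470]; cv2.imwrite("pics/t6c.png",cv2.resize(c,None,fx=6,fy=6,interpolation=cv2.INTER_CUBIC))
```

```text
t 7.95 p [ 0.5877 -0.1551  0.2232] x [ 0.402 -0.079 -0.912] z [0.76  0.585 0.284]
q [ 0.95 -0.06 -0.69  1.93 -0.08  0.84  0.9 ] F [-0.9  0.1 -2.4] T [0.14 0.5  0.02] w 15.8
tip rel socket mm up,ys,ax [-8.2 -3.1 29.7] tilt 0.83
psi -43.8
tip [193.33458216 215.81790729] obs (193.5, 216.5)
mouth [187.20642762 231.99747976] obs (187.0, 231.75)
T [413.17273524 188.64336203] [410.79147936 181.19783415]
up [-4.83  1.21] [ 1.09 -5.08]
ys [3.45 3.22] [-5.14 -0.85]
ax [ 1.09 -4.76] [0.55 0.97]
```

```bash
python3 -m handwheel '[{"xyz":[0.7,0.3,0.4],"angular":[-0.4,-0.8,0.4]},{"xyz":[0.1,0,0],"angular":[0,0,0]},{"xyz":[0,0,0],"angular":[0,0,0]}]'
python3 - <<'E'
from tgt import *
where(); rowsto(*target(.012))
E
```

```text
time: 8.3
position: [0.598, -0.1495, 0.2294]
tool_rot: [-0.616, 1.122, 0.293]
ft_force: [-0.6, 0.4, -1.6]
grip_width: 0.179
t 8.3 p [ 0.598  -0.1495  0.2294] x [ 0.419 -0.083 -0.904] z [0.748 0.596 0.292]
q [ 0.94 -0.06 -0.7   1.92 -0.07  0.83  0.89] F [-0.6  0.4 -1.6] T [ 0.12  0.58 -0.03] w 15.5
tip rel socket mm up,ys,ax [ 4.5  4.4 31.5] tilt 0.29
psi -43.1
dxyz cm [ 0.37 -0.52 -1.94] rot deg [ 0.21  0.25 -0.36]
```

```bash
python3 -m handwheel '[{"xyz":[0.2,-0.3,-1.0],"angular":[0.2,0.2,-0.3]},{"xyz":[0,0,-0.4],"angular":[0,0,0]},{"xyz":[0,0,0],"angular":[0,0,0]},{"xyz":[0,0,0],"angular":[0,0,0]}]'
python3 - <<'E'
from tgt import *
where(); rowsto(*target(.012))
E
```

```text
time: 8.63
position: [0.6006, -0.1517, 0.2142]
tool_rot: [-0.611, 1.126, 0.293]
ft_force: [0.1, 0.7, -2.5]
grip_width: 0.18
t 8.63 p [ 0.6006 -0.1517  0.2142] x [ 0.415 -0.081 -0.906] z [0.751 0.592 0.291]
q [ 0.94 -0.03 -0.71  1.93 -0.05  0.8   0.87] F [ 0.1  0.7 -2.5] T [ 0.17  0.5  -0.02] w 15.7
tip rel socket mm up,ys,ax [ 0.4  2.8 16.4] tilt 0.08
psi -43.4
dxyz cm [ 0.1  -0.3  -0.41] rot deg [ 0.    0.04 -0.14]
```

```bash
python3 -m handwheel '[{"xyz":[0.1,-0.2,-0.1],"angular":[0,0,0]},{"xyz":[0,-0.1,0],"angular":[0,0,0]},{"xyz":[0,0,0],"angular":[0,0,0]},{"xyz":[0,0,0],"angular":[0,0,0]}]'
python3 - <<'E'
from tgt import *
s,M,tip=where(); rowsto(*target(.012))
S=cam("scene","s7")
print("tip",proj(S,tip),proj(S,A0))
cv2.imwrite("pics/s7c.png",cv2.resize(S["pixels"][180:260,140:240],None,fx=7,fy=7,interpolation=cv2.INTER_CUBIC))
E
```

```text
time: 8.97
position: [0.6013, -0.1555, 0.2124]
tool_rot: [-0.61, 1.127, 0.293]
ft_force: [-0.3, -0.3, -1.6]
grip_width: 0.175
t 8.97 p [ 0.6013 -0.1555  0.2124] x [ 0.415 -0.081 -0.906] z [0.752 0.591 0.291]
q [ 0.94 -0.02 -0.71  1.93 -0.04  0.8   0.87] F [-0.3 -0.3 -1.6] T [ 0.11  0.57 -0.03] w 15.3
tip rel socket mm up,ys,ax [ 0.8 -0.7 14.2] tilt 0.07
psi -43.4
dxyz cm [ 0.03  0.08 -0.24] rot deg [-0.04 -0.01 -0.09]
tip [188.12989457 225.07017592] [187.20642762 231.99747976]
```

```bash
python3 -m handwheel '[{"xyz":[0.1,0.05,-0.4],"angular":[0,0,0]},{"xyz":[0.15,-0.03,-0.36],"angular":[0,0,0]},{"xyz":[0,0,0],"angular":[0,0,0]}]'
python3 - <<'E'
from tgt import *
s,M,tip=where(); rowsto(*target(-.003))
E
```

```text
time: 9.27
position: [0.6042, -0.1556, 0.2049]
tool_rot: [-0.61, 1.126, 0.292]
ft_force: [-0.8, -0.6, -2.3]
grip_width: 0.179
t 9.27 p [ 0.6042 -0.1556  0.2049] x [ 0.415 -0.082 -0.906] z [0.752 0.591 0.291]
q [ 0.94 -0.01 -0.71  1.93 -0.03  0.78  0.86] F [-0.8 -0.6 -2.3] T [ 0.14  0.57 -0.02] w 15.6
tip rel socket mm up,ys,ax [ 0.4 -0.3  6.1] tilt 0.06
psi -43.4
dxyz cm [ 0.36 -0.04 -0.84] rot deg [ 0.01  0.05 -0.07]
```

```bash
python3 -m handwheel '[{"xyz":[0.18,-0.03,-0.4],"angular":[0,0,0]},{"xyz":[0.15,-0.03,-0.35],"angular":[0,0,0]},{"xyz":[0.05,0,-0.1],"angular":[0,0,0]}]'
python3 - <<'E'
from tgt import *
s,M,tip=where(); rowsto(*target(-.003))
S=cam("scene","s8")
print("tip",proj(S,tip),proj(S,A0))
cv2.imwrite("pics/s8c.png",cv2.resize(S["pixels"][180:260,140:240],None,fx=7,fy=7,interpolation=cv2.INTER_CUBIC))
E
```

```text
time: 9.52
position: [0.6082, -0.1563, 0.1954]
tool_rot: [-0.61, 1.126, 0.292]
ft_force: [-1.2, -1.2, -1.1]
grip_width: 0.176
t 9.52 p [ 0.6082 -0.1563  0.1954] x [ 0.415 -0.082 -0.906] z [0.752 0.591 0.291]
q [ 0.93  0.01 -0.72  1.94 -0.    0.76  0.84] F [-1.2 -1.2 -1.1] T [ 0.04  0.62 -0.  ] w 15.3
tip rel socket mm up,ys,ax [ 0.  -0.2 -4.1] tilt 0.04
psi -43.4
dxyz cm [-0.04  0.03  0.1 ] rot deg [ 0.03  0.03 -0.07]
tip [186.65993813 233.88237659] [187.20642762 231.99747976]
```

```bash
python3 -m handwheel '[{"xyz":[0.16,-0.03,-0.36],"angular":[0,0,0]},{"xyz":[0.16,-0.03,-0.36],"angular":[0,0,0]}]'
python3 - <<'E'
from tgt import *
s,M,tip=where(); rowsto(*target(-.025))
E
```

```text
time: 9.73
position: [0.6116, -0.1571, 0.188]
tool_rot: [-0.61, 1.126, 0.292]
ft_force: [0.4, -0.0, -0.9]
grip_width: 0.181
t 9.73 p [ 0.6116 -0.1571  0.188 ] x [ 0.415 -0.082 -0.906] z [0.752 0.591 0.291]
q [ 0.93  0.03 -0.72  1.94  0.02  0.74  0.82] F [ 0.4 -0.  -0.9] T [ 0.11  0.59 -0.03] w 15.7
tip rel socket mm up,ys,ax [  0.   -0.4 -12.4] tilt 0.04
psi -43.4
dxyz cm [ 0.54 -0.06 -1.14] rot deg [ 0.04  0.04 -0.05]
```

Entering freely. Continue.

```bash
python3 -m handwheel '[{"xyz":[0.16,-0.02,-0.36],"angular":[0,0,0]},{"xyz":[0.16,-0.02,-0.36],"angular":[0,0,0]},{"xyz":[0.12,-0.02,-0.26],"angular":[0,0,0]}]'
python3 - <<'E'
from tgt import *
s,M,tip=where(); rowsto(*target(-.025))
E
```

```text
time: 9.98
position: [0.6165, -0.1578, 0.1768]
tool_rot: [-0.61, 1.126, 0.292]
ft_force: [0.6, -0.5, -1.9]
grip_width: 0.177
t 9.98 p [ 0.6165 -0.1578  0.1768] x [ 0.415 -0.082 -0.906] z [0.752 0.591 0.291]
q [ 0.92  0.06 -0.72  1.94  0.05  0.72  0.8 ] F [ 0.6 -0.5 -1.9] T [ 0.1   0.63 -0.05] w 15.4
tip rel socket mm up,ys,ax [ -0.2  -0.1 -24.5] tilt 0.04
psi -43.5
dxyz cm [ 0.05  0.   -0.03] rot deg [ 0.02  0.03 -0.05]
```

```bash
python3 -m handwheel '[{"xyz":[0.12,-0.02,-0.24],"angular":[0,0,0]},{"xyz":[0.12,-0.02,-0.24],"angular":[0,0,0]}]'
python3 - <<'E'
from tgt import *
s,M,tip=where(); rowsto(*target(-.025))
S=cam("scene","s9")
cv2.imwrite("pics/s9c.png",cv2.resize(S["pixels"][180:260,140:240],None,fx=7,fy=7,interpolation=cv2.INTER_CUBIC))
E
```

```text
time: 10.15
position: [0.6197, -0.1585, 0.1728]
tool_rot: [-0.611, 1.126, 0.291]
ft_force: [-19.9, 2.6, 28.3]
grip_width: 0.181
t 10.15 p [ 0.6197 -0.1585  0.1728] x [ 0.416 -0.083 -0.906] z [0.752 0.591 0.291]
q [ 0.91  0.07 -0.72  1.94  0.06  0.71  0.79] F [-19.9   2.6  28.3] T [ 0.15  2.11 -0.13] w 15.8
tip rel socket mm up,ys,ax [  1.2  -0.3 -29.6] tilt 0.1
psi -43.4
dxyz cm [-0.27  0.08  0.37] rot deg [ 0.07  0.08 -0.04]
```

```bash
cat >> tgt.py <<'E'
A1=A0-.0016*ax
def nxt(h=-.027,a=A1,off=(.1008,.0027,0),psi=None):
    s,M,tip=where(a,off); kxv=-M[:,1]; p=np.degrees(np.arctan2(kxv@ys,kxv@up)); psi=p if psi is None else psi
    rowsto(*target(h,psi,a,off)); print("Fax",round(float(s["ft_force"]@ax),1),"Fup",round(float(s["ft_force"]@up),1),"Fys",round(float(s["ft_force"]@ys),1),"Tax",round(float(s["torque"]@ax),2))
E
python3 -m handwheel '[{"xyz":[-0.08,0.01,0.08],"angular":[0,0,0]},{"xyz":[-0.05,0,0.03],"angular":[0,0,0]},{"xyz":[0,0,0],"angular":[0,0,0]}]'
python3 - <<'E'
from tgt import *
nxt(psi=-53.5)
E
```

```text
time: 10.45
position: [0.6182, -0.1585, 0.1743]
tool_rot: [-0.611, 1.127, 0.291]
ft_force: [-0.5, -0.3, -2.5]
grip_width: 0.181
t 10.45 p [ 0.6182 -0.1585  0.1743] x [ 0.415 -0.083 -0.906] z [0.753 0.591 0.29 ]
q [ 0.92  0.06 -0.72  1.94  0.06  0.72  0.79] F [-0.5 -0.3 -2.5] T [ 0.13  0.63 -0.04] w 15.7
tip rel socket mm up,ys,ax [  0.3  -0.6 -26. ] tilt 0.07
psi -43.4
dxyz cm [-0.01  0.02 -0.12] rot deg [ 4.23 -0.82 -9.09]
Fax -2.1 Fup -1.4 Fys -0.4 Tax -0.04
```

```bash
python3 -m handwheel '[{"xyz":[0,0,-0.03],"angular":[2.1,-0.4,-4.5]},{"xyz":[0,0.03,-0.03],"angular":[2.1,-0.4,-4.5]}]'
python3 - <<'E'
from tgt import *
nxt(psi=-68.5)
E
```

```text
time: 10.62
position: [0.6176, -0.1586, 0.173]
tool_rot: [-0.452, 1.141, 0.189]
ft_force: [-3.3, -0.1, 0.1]
grip_width: 0.181
t 10.62 p [ 0.6176 -0.1586  0.173 ] x [ 0.413 -0.082 -0.907] z [0.832 0.439 0.339]
q [ 0.91  0.06 -0.71  1.94  0.06  0.72  0.61] F [-3.3 -0.1  0.1] T [-0.14  0.97 -0.  ] w 15.8
tip rel socket mm up,ys,ax [ -0.6  -0.4 -26.9] tilt 0.1
psi -53.7
dxyz cm [-0.01  0.01 -0.01] rot deg [  6.14  -1.31 -13.44]
Fax 1.5 Fup -2.9 Fys -0.7 Tax 0.13
```

```bash
python3 -m handwheel '[{"xyz":[0.01,0.0,-0.03],"angular":[2.1,-0.4,-4.5]},{"xyz":[0.01,0,-0.02],"angular":[2.1,-0.4,-4.5]},{"xyz":[0,0,-0.02],"angular":[2.1,-0.4,-4.5]},{"xyz":[0,0,-0.02],"angular":[2.1,-0.4,-4.5]}]'
python3 - <<'E'
from tgt import *
nxt(psi=-88)
E
```

```text
time: 10.95
position: [0.6171, -0.1591, 0.1722]
tool_rot: [-0.129, 1.148, -0.018]
ft_force: [-2.1, 0.4, 0.8]
grip_width: 0.182
t 10.95 p [ 0.6171 -0.1591  0.1722] x [ 0.411 -0.08  -0.908] z [0.91  0.093 0.404]
q [ 0.89  0.06 -0.69  1.94  0.05  0.72  0.26] F [-2.1  0.4  0.8] T [-0.03  0.94  0.08] w 15.8
tip rel socket mm up,ys,ax [ -0.6  -0.5 -27.4] tilt 0.23
psi -74.5
dxyz cm [-0.05  0.06  0.02] rot deg [  5.5   -1.31 -12.3 ]
Fax 1.7 Fup -1.6 Fys -0.0 Tax 0.16
```

```bash
python3 -m handwheel '[{"xyz":[-0.02,0.03,0],"angular":[2.1,-0.4,-4.5]},{"xyz":[0,0.02,-0.02],"angular":[2.1,-0.4,-4.5]},{"xyz":[0,0.01,-0.02],"angular":[2.1,-0.4,-4.5]},{"xyz":[0,0.01,-0.02],"angular":[2.1,-0.4,-4.5]}]'
python3 - <<'E'
from tgt import *
nxt(psi=-108)
E
```

```text
time: 11.28
position: [0.6165, -0.1592, 0.1714]
tool_rot: [0.195, 1.127, -0.223]
ft_force: [-3.1, 0.6, 1.2]
grip_width: 0.183
t 11.28 p [ 0.6165 -0.1592  0.1714] x [ 0.411 -0.078 -0.908] z [ 0.869 -0.266  0.416]
q [ 0.87  0.06 -0.67  1.94  0.04  0.72 -0.1 ] F [-3.1  0.6  1.2] T [0.05 1.07 0.06] w 15.9
tip rel socket mm up,ys,ax [ -0.6  -0.4 -28. ] tilt 0.32
psi -95.3
dxyz cm [-0.07  0.1   0.07] rot deg [  5.04  -1.24 -11.63]
Fax 2.4 Fup -2.3 Fys 0.0 Tax 0.12
```

```bash
python3 -m handwheel '[{"xyz":[-0.02,0.04,0],"angular":[2.1,-0.4,-4.5]},{"xyz":[-0.01,0.03,-0.02],"angular":[2.0,-0.5,-4.5]},{"xyz":[-0.01,0.02,-0.02],"angular":[2.0,-0.5,-4.5]},{"xyz":[0,0.02,-0.02],"angular":[2.0,-0.5,-4.5]}]'
python3 - <<'E'
from tgt import *
nxt(psi=-128)
E
```

```text
time: 11.62
position: [0.6157, -0.1588, 0.1704]
tool_rot: [0.514, 1.075, -0.428]
ft_force: [-4.2, 1.3, 2.0]
grip_width: 0.179
t 11.62 p [ 0.6157 -0.1588  0.1704] x [ 0.416 -0.081 -0.906] z [ 0.714 -0.588  0.38 ]
q [ 0.85  0.06 -0.65  1.95  0.04  0.71 -0.46] F [-4.2  1.3  2. ] T [0.07 1.18 0.17] w 15.5
tip rel socket mm up,ys,ax [ -0.2  -0.5 -28.5] tilt 0.09
psi -116.0
dxyz cm [-0.06  0.11  0.13] rot deg [  4.93  -0.91 -10.91]
Fax 3.6 Fup -3.2 Fys 0.4 Tax 0.22
```

```bash
python3 -m handwheel '[{"xyz":[-0.02,0.05,0],"angular":[2.1,-0.4,-4.5]},{"xyz":[-0.01,0.03,-0.02],"angular":[2.0,-0.4,-4.5]},{"xyz":[-0.01,0.02,-0.02],"angular":[2.0,-0.4,-4.5]}]'
python3 - <<'E'
from tgt import *
nxt(psi=-148)
E
```

```text
time: 11.87
position: [0.6153, -0.1582, 0.1697]
tool_rot: [0.752, 1.021, -0.579]
ft_force: [-2.0, -0.1, 0.6]
grip_width: 0.179
t 11.87 p [ 0.6153 -0.1582  0.1697] x [ 0.416 -0.084 -0.906] z [ 0.536 -0.782  0.318]
q [ 0.84  0.05 -0.64  1.95  0.04  0.71 -0.74] F [-2.  -0.1  0.6] T [0.06 0.85 0.13] w 15.6
tip rel socket mm up,ys,ax [ -0.4  -0.7 -28.9] tilt 0.11
psi -131.5
dxyz cm [-0.05  0.13  0.18] rot deg [  6.92  -1.3  -14.9 ]
Fax 1.3 Fup -1.5 Fys -0.5 Tax 0.16
```

```bash
python3 -m handwheel '[{"xyz":[-0.02,0.05,0],"angular":[2.1,-0.4,-4.5]},{"xyz":[-0.01,0.03,-0.02],"angular":[2.0,-0.4,-4.5]}]'
python3 - <<'E'
from tgt import *
nxt(psi=-148)
E
python3 -m handwheel '[{"xyz":[-0.01,0.03,0],"angular":[2.1,-0.4,-4.5]},{"xyz":[-0.01,0.03,-0.02],"angular":[2.0,-0.4,-4.5]}]'
python3 - <<'E'
from tgt import *
nxt(psi=-158)
E
```

```text
time: 12.03
position: [0.6151, -0.1576, 0.1693]
tool_rot: [0.91, 0.977, -0.679]
ft_force: [-2.0, -0.2, 0.3]
grip_width: 0.181
t 12.03 p [ 0.6151 -0.1576  0.1693] x [ 0.415 -0.085 -0.906] z [ 0.395 -0.88   0.263]
q [ 0.83  0.05 -0.63  1.96  0.04  0.7  -0.92] F [-2.  -0.2  0.3] T [0.03 0.86 0.15] w 15.7
tip rel socket mm up,ys,ax [ -0.5  -0.7 -29.2] tilt 0.16
psi -141.9
dxyz cm [-0.04  0.07  0.22] rot deg [ 2.68 -0.45 -5.49]
Fax 1.1 Fup -1.6 Fys -0.6 Tax 0.19
time: 12.2
position: [0.6151, -0.1572, 0.169]
tool_rot: [1.068, 0.925, -0.777]
ft_force: [-2.0, 0.9, 1.5]
grip_width: 0.176
t 12.2 p [ 0.6151 -0.1572  0.169 ] x [ 0.415 -0.086 -0.906] z [ 0.241 -0.95   0.2  ]
q [ 0.82  0.05 -0.62  1.96  0.05  0.7  -1.1 ] F [-2.   0.9  1.5] T [0.09 0.98 0.2 ] w 15.3
tip rel socket mm up,ys,ax [ -0.5  -0.8 -29.4] tilt 0.21
psi -152.2
dxyz cm [-0.04  0.08  0.24] rot deg [ 2.58 -0.45 -5.14]
Fax 2.2 Fup -1.3 Fys 0.5 Tax 0.22
```

```bash
python3 -m handwheel '[{"xyz":[-0.01,0.03,0],"angular":[2.1,-0.4,-4.5]}]'
python3 - <<'E'
from tgt import *
nxt(psi=-158)
E
python3 -m handwheel '[{"xyz":[-0.01,0.03,0],"angular":[2.1,-0.4,-4.5]}]'
python3 - <<'E'
from tgt import *
nxt(psi=-163)
E
```

```text
time: 12.28
position: [0.615, -0.1569, 0.1689]
tool_rot: [1.147, 0.898, -0.825]
ft_force: [-0.5, -0.8, -1.7]
grip_width: 0.176
t 12.28 p [ 0.615  -0.1569  0.1689] x [ 0.415 -0.085 -0.906] z [ 0.161 -0.973  0.165]
q [ 0.82  0.05 -0.62  1.96  0.05  0.7  -1.19] F [-0.5 -0.8 -1.7] T [0.   0.86 0.18] w 15.3
tip rel socket mm up,ys,ax [ -0.6  -0.7 -29.4] tilt 0.19
psi -157.4
dxyz cm [-0.03  0.05  0.25] rot deg [ 0.42 -0.04 -0.46]
Fax -1.4 Fup -1.0 Fys -0.9 Tax 0.23
time: 12.37
position: [0.6149, -0.1567, 0.1688]
tool_rot: [1.225, 0.868, -0.873]
ft_force: [-0.5, -0.6, -1.8]
grip_width: 0.178
t 12.37 p [ 0.6149 -0.1567  0.1688] x [ 0.414 -0.085 -0.906] z [ 0.08  -0.988  0.129]
q [ 0.81  0.05 -0.62  1.96  0.05  0.71 -1.28] F [-0.5 -0.6 -1.8] T [-0.25  0.87  0.43] w 15.5
tip rel socket mm up,ys,ax [ -0.7  -0.7 -29.5] tilt 0.17
psi -162.6
dxyz cm [-0.03  0.05  0.26] rot deg [ 0.34 -0.05 -0.32]
Fax -1.5 Fup -1.1 Fys -0.7 Tax 0.57
```

```bash
python3 -m handwheel '[{"xyz":[-0.01,0.02,0],"angular":[2.1,-0.4,-4.5]}]'
python3 - <<'E'
from tgt import *
nxt(psi=-163)
E
python3 -m handwheel '[{"xyz":[-0.01,0.02,0],"angular":[1.5,-0.3,-3]}]'
python3 - <<'E'
from tgt import *
nxt(psi=-163)
E
```

```text
time: 12.45
position: [0.6149, -0.1565, 0.1687]
tool_rot: [1.301, 0.837, -0.92]
ft_force: [-1.3, -0.8, 0.1]
grip_width: 0.178
t 12.45 p [ 0.6149 -0.1565  0.1687] x [ 0.414 -0.085 -0.906] z [-0.    -0.996  0.093]
q [ 0.81  0.05 -0.61  1.96  0.05  0.71 -1.37] F [-1.3 -0.8  0.1] T [-0.32  0.93  0.87] w 15.5
tip rel socket mm up,ys,ax [ -0.7  -0.7 -29.5] tilt 0.17
psi -167.6
dxyz cm [-0.03  0.03  0.26] rot deg [-1.76  0.37  4.27]
Fax 0.6 Fup -0.9 Fys -1.0 Tax 1.0
time: 12.53
position: [0.615, -0.1564, 0.1687]
tool_rot: [1.352, 0.816, -0.949]
ft_force: [-1.4, -1.3, -1.0]
grip_width: 0.179
t 12.53 p [ 0.615  -0.1564  0.1687] x [ 0.415 -0.084 -0.906] z [-0.053 -0.996  0.068]
q [ 0.81  0.05 -0.61  1.96  0.04  0.7  -1.43] F [-1.4 -1.3 -1. ] T [-0.53  1.    0.88] w 15.5
tip rel socket mm up,ys,ax [ -0.6  -0.7 -29.5] tilt 0.12
psi -171.0
dxyz cm [-0.04  0.02  0.26] rot deg [-3.2   0.67  7.28]
Fax -0.4 Fup -1.4 Fys -1.6 Tax 1.1
```

```bash
python3 -m handwheel '[{"xyz":[-0.01,0.02,0],"angular":[1.7,-0.3,-3.6]}]'
python3 - <<'E'
from tgt import *
nxt(psi=-163)
E
python3 -m handwheel '[{"xyz":[-0.01,0.01,0],"angular":[1.7,-0.3,-3.6]}]'
python3 - <<'E'
from tgt import *
nxt(psi=-163)
E
```

```text
time: 12.62
position: [0.6151, -0.1562, 0.1688]
tool_rot: [1.41, 0.79, -0.985]
ft_force: [-0.1, -0.2, 0.0]
grip_width: 0.179
t 12.62 p [ 0.6151 -0.1562  0.1688] x [ 0.414 -0.084 -0.906] z [-0.115 -0.993  0.04 ]
q [ 0.8   0.05 -0.61  1.96  0.04  0.71 -1.5 ] F [-0.1 -0.2  0. ] T [-0.49  0.71  1.21] w 15.6
tip rel socket mm up,ys,ax [ -0.5  -0.7 -29.5] tilt 0.13
psi -174.9
dxyz cm [-0.05  0.    0.25] rot deg [-4.8   0.98 10.81]
Fax 0.1 Fup -0.1 Fys -0.2 Tax 1.36
time: 12.7
position: [0.6153, -0.1561, 0.1689]
tool_rot: [1.468, 0.762, -1.02]
ft_force: [-0.2, 0.6, -1.5]
grip_width: 0.182
t 12.7 p [ 0.6153 -0.1561  0.1689] x [ 0.414 -0.085 -0.906] z [-0.176 -0.984  0.012]
q [ 0.8   0.05 -0.6   1.96  0.04  0.71 -1.57] F [-0.2  0.6 -1.5] T [-0.54  0.89  1.22] w 15.8
tip rel socket mm up,ys,ax [ -0.4  -0.7 -29.5] tilt 0.15
psi -178.7
dxyz cm [-0.06 -0.01  0.24] rot deg [-6.38  1.3  14.32]
Fax -1.2 Fup -0.9 Fys 0.5 Tax 1.4
```

```bash
python3 -m handwheel '[{"xyz":[-0.01,0.01,0],"angular":[1.7,-0.3,-3.6]}]'
python3 - <<'E'
from tgt import *
nxt(psi=-163)
E
python3 -m handwheel '[{"xyz":[-0.01,0.01,0],"angular":[1.7,-0.3,-3.6]}]'
python3 - <<'E'
from tgt import *
nxt(psi=-163)
E
```

```text
time: 12.78
position: [0.6155, -0.1558, 0.169]
tool_rot: [1.525, 0.734, -1.055]
ft_force: [-0.8, -0.6, -2.9]
grip_width: 0.191
t 12.78 p [ 0.6155 -0.1558  0.169 ] x [ 0.414 -0.085 -0.906] z [-0.235 -0.972 -0.016]
q [ 0.8   0.05 -0.6   1.96  0.05  0.71 -1.64] F [-0.8 -0.6 -2.9] T [-0.61  0.8   1.24] w 16.6
tip rel socket mm up,ys,ax [ -0.1  -0.7 -29.4] tilt 0.17
psi 177.4
dxyz cm [-0.09 -0.04  0.23] rot deg [-7.96  1.62 17.81]
Fax -2.3 Fup -1.8 Fys -0.8 Tax 1.44
time: 12.87
position: [0.6157, -0.1557, 0.1691]
tool_rot: [1.583, 0.704, -1.09]
ft_force: [-0.5, -0.6, -2.8]
grip_width: 0.185
t 12.87 p [ 0.6157 -0.1557  0.1691] x [ 0.414 -0.085 -0.906] z [-0.294 -0.955 -0.045]
q [ 0.79  0.05 -0.6   1.96  0.05  0.71 -1.71] F [-0.5 -0.6 -2.8] T [-0.47  0.85  0.77] w 16.1
tip rel socket mm up,ys,ax [  0.1  -0.7 -29.4] tilt 0.19
psi 173.5
dxyz cm [-0.11 -0.05  0.22] rot deg [-9.56  1.94 21.34]
Fax -2.3 Fup -1.5 Fys -0.7 Tax 0.96
```

Run:
```python
from tgt import *
nxt(psi=-180)
W=cam("wrist","w10"); S=cam("scene","s10")
cv2.imwrite("pics/s10c.png",cv2.resize(S["pixels"][150:270,130:270],None,fx=5,fy=5,interpolation=cv2.INTER_CUBIC))
```

```text
t 12.87 p [ 0.6157 -0.1557  0.1691] x [ 0.414 -0.085 -0.906] z [-0.294 -0.955 -0.045]
q [ 0.79  0.05 -0.6   1.96  0.05  0.71 -1.71] F [-0.5 -0.6 -2.8] T [-0.47  0.85  0.77] w 16.1
tip rel socket mm up,ys,ax [  0.1  -0.7 -29.4] tilt 0.19
psi 173.5
dxyz cm [-0.11  0.03  0.22] rot deg [-2.51  0.52  5.94]
Fax -2.3 Fup -1.5 Fys -0.7 Tax 0.96
```

```bash
cat > bar.py <<'E'
from tgt import *
def barpsi(im,s,M,rows=(215,268)):
    # mid-line of the bar in wrist image, cast on plane through bar top
    px=im["pixels"]; hsv=cv2.cvtColor(px,cv2.COLOR_BGR2HSV); pts=[]
    for v in range(*rows,3):
        g=((hsv[v,:,1]<60)&(hsv[v,:,2]>75)).astype(int); 
        x=320
        if not g[x]: continue
        l=x
        while g[l-1]: l-=1
        r=x
        while g[r+1]: r+=1
        pts.append((l,r,v))
    pts=np.array(pts,float); p0=s["position"]-.0162*M[:,0]*1 ; p0=s["position"]+(-.0262)*M[:,0]
    out=[]
    for k in (0,1):
        a=np.array([onplane(im,(q[k],q[2]),p0,M[:,0]) for q in pts]); c=a.mean(0); d=np.linalg.svd(a-c)[2][0]
        loc=M.T@d; out.append(np.degrees(np.arctan2(loc[2],loc[1]))); 
    print("edges px",pts[0],pts[-1],"bar angle in tool (yz) L,R:",np.array(out).round(1)); return out
E
python3 - <<'E'
from bar import *
s,M=st(); im=cam("wrist"); barpsi(im,s,M)
im4=dict(im); im4["pixels"]=cv2.imread("pics/w6.png")  # same relative camera
barpsi(im4,s,M)
E
```

```text
t 12.97 p [ 0.6157 -0.1557  0.1691] x [ 0.414 -0.085 -0.906] z [-0.294 -0.955 -0.045]
q [ 0.79  0.05 -0.6   1.96  0.04  0.71 -1.7 ] F [-0.4 -1.4 -2.2] T [-0.15  0.7   0.3 ] w 16.1
edges px [241. 337. 215.] [294. 356. 266.] bar angle in tool (yz) L,R: [119.3  98. ]
edges px [226. 421. 215.] [291. 380. 266.] bar angle in tool (yz) L,R: [115.5  82.2]
```

```bash
python3 - <<'E'
import cv2,numpy as np
a=cv2.imread("pics/w10.png")[190:290,270:370];b=cv2.imread("pics/w6.png")[190:290,270:370]
cv2.imwrite("pics/cmp.png",cv2.resize(np.hstack([a,b]),None,fx=4,fy=4,interpolation=cv2.INTER_CUBIC))
E
python3 -m handwheel '[{"xyz":[0,0,0],"angular":[-2.1,0.4,4.5]},{"xyz":[0,0,0],"angular":[-2.1,0.4,4.5]}]'
python3 - <<'E'
from bar import *
nxt(psi=-180); W=cam("wrist","w11"); a=W["pixels"][190:290,270:370]
cv2.imwrite("pics/w11c.png",cv2.resize(a,None,fx=4,fy=4,interpolation=cv2.INTER_CUBIC))
E
```

```text
time: 13.18
position: [0.6157, -0.156, 0.1692]
tool_rot: [1.429, 0.78, -0.996]
ft_force: [-2.7, -0.2, 0.1]
grip_width: 0.181
t 13.18 p [ 0.6157 -0.156   0.1692] x [ 0.415 -0.085 -0.906] z [-0.135 -0.99   0.032]
q [ 0.8   0.05 -0.61  1.96  0.05  0.7  -1.52] F [-2.7 -0.2  0.1] T [ 0.18  0.92 -0.06] w 15.7
tip rel socket mm up,ys,ax [  0.3  -0.5 -29.4] tilt 0.19
psi -176.1
dxyz cm [-0.11  0.06  0.21] rot deg [ 1.79 -0.29 -3.45]
Fax 1.2 Fup -2.3 Fys -0.7 Tax -0.06
```

```bash
python3 -m handwheel '[{"xyz":[-0.16,0.03,0.36],"angular":[0,0,0]},{"xyz":[-0.16,0.03,0.36],"angular":[0,0,0]},{"xyz":[-0.16,0.03,0.36],"angular":[0,0,0]}]'
python3 - <<'E'
from tgt import *
nxt(h=.01)
E
```

```text
time: 13.48
position: [0.6114, -0.1551, 0.168]
tool_rot: [1.435, 0.784, -0.992]
ft_force: [31.2, -8.4, -38.3]
grip_width: 0.181
t 13.48 p [ 0.6114 -0.1551  0.168 ] x [ 0.417 -0.078 -0.906] z [-0.133 -0.991  0.024]
q [ 0.81  0.04 -0.6   1.97  0.02  0.7  -1.5 ] F [ 31.2  -8.4 -38.3] T [-1.16 -2.77  0.02] w 15.7
tip rel socket mm up,ys,ax [ -4.2   0.3 -28.6] tilt 0.27
psi -176.2
dxyz cm [-1.21  0.26  3.69] rot deg [-0.2   0.14 -0.11]
Fax -48.4 Fup 13.0 Fys -2.2 Tax 0.27
```

```bash
python3 -m handwheel '[{"xyz":[0.4,-0.08,0.15],"angular":[0,0,0]}]'
python3 - <<'E'
from tgt import *
nxt(h=-.0285)
S=cam("scene","s11");W=cam("wrist","w12")
cv2.imwrite("pics/s11c.png",cv2.resize(S["pixels"][150:270,130:270],None,fx=5,fy=5,interpolation=cv2.INTER_CUBIC))
E
```

```text
time: 13.57
position: [0.6155, -0.1564, 0.169]
tool_rot: [1.437, 0.783, -0.992]
ft_force: [-23.8, 5.1, 29.3]
grip_width: 0.177
t 13.57 p [ 0.6155 -0.1564  0.169 ] x [ 0.417 -0.078 -0.905] z [-0.135 -0.991  0.023]
q [ 0.81  0.05 -0.6   1.96  0.03  0.7  -1.51] F [-23.8   5.1  29.3] T [0.27 3.28 0.03] w 15.4
tip rel socket mm up,ys,ax [  0.2  -0.1 -29.5] tilt 0.29
psi -176.3
dxyz cm [-0.03  0.07  0.09] rot deg [-0.21  0.16 -0.11]
Fax 36.8 Fup -9.6 Fys 0.4 Tax 0.19
```

```bash
python3 -m handwheel '[{"xyz":[-0.03,0.05,0.06],"angular":[-0.2,0.2,-0.1]}]'
python3 - <<'E'
from tgt import *
nxt(h=-.0285)
E
python3 -m handwheel '[{"xyz":[-0.02,0.02,0.04],"angular":[0,0,0]}]'
python3 - <<'E'
from tgt import *
nxt(h=-.0285)
E
```

```text
time: 13.75
position: [0.6143, -0.1561, 0.1689]
tool_rot: [1.435, 0.784, -1.001]
ft_force: [8.2, -1.9, -11.7]
grip_width: 0.178
t 13.75 p [ 0.6143 -0.1561  0.1689] x [ 0.411 -0.081 -0.908] z [-0.139 -0.99   0.026]
q [ 0.8   0.05 -0.6   1.95  0.04  0.71 -1.52] F [  8.2  -1.9 -11.7] T [-0.15  0.01  0.17] w 15.5
tip rel socket mm up,ys,ax [ -1.6  -0.6 -29.1] tilt 0.21
psi -176.4
dxyz cm [0.09 0.04 0.1 ] rot deg [-0.04 -0.21  0.  ]
Fax -14.2 Fup 2.7 Fys -0.3 Tax 0.22
time: 13.83
position: [0.6144, -0.156, 0.1689]
tool_rot: [1.436, 0.783, -1.001]
ft_force: [3.8, -1.9, -6.6]
grip_width: 0.177
t 13.83 p [ 0.6144 -0.156   0.1689] x [ 0.412 -0.081 -0.908] z [-0.139 -0.99   0.026]
q [ 0.8   0.05 -0.6   1.95  0.04  0.71 -1.52] F [ 3.8 -1.9 -6.6] T [-0.24  0.24  0.11] w 15.4
tip rel socket mm up,ys,ax [ -1.5  -0.4 -29.1] tilt 0.19
psi -176.5
dxyz cm [0.09 0.03 0.11] rot deg [-0.04 -0.19 -0.  ]
Fax -7.7 Fup 0.9 Fys -1.1 Tax 0.22
```

```bash
python3 -m handwheel '[{"xyz":[0.03,0,0.02],"angular":[-1.2,0.2,2.7]}]'
python3 - <<'E'
from tgt import *
nxt(h=-.0285)
E
python3 -m handwheel '[{"xyz":[0,0,0.0],"angular":[-0.8,0.2,1.8]}]'
python3 - <<'E'
from tgt import *
nxt(h=-.0285)
E
```

```text
time: 13.92
position: [0.6149, -0.1562, 0.1691]
tool_rot: [1.393, 0.802, -0.974]
ft_force: [-1.8, -0.8, 0.1]
grip_width: 0.178
t 13.92 p [ 0.6149 -0.1562  0.1691] x [ 0.413 -0.081 -0.907] z [-0.094 -0.994  0.046]
q [ 0.81  0.05 -0.61  1.95  0.04  0.71 -1.47] F [-1.8 -0.8  0.1] T [-0.07  0.98 -0.24] w 15.5
tip rel socket mm up,ys,ax [ -0.9  -0.3 -29.1] tilt 0.13
psi -173.6
dxyz cm [0.04 0.03 0.08] rot deg [-0.05 -0.12 -0.01]
Fax 0.8 Fup -1.4 Fys -1.2 Tax -0.11
time: 14.0
position: [0.6148, -0.1563, 0.1691]
tool_rot: [1.363, 0.816, -0.956]
ft_force: [-0.4, 0.2, -1.5]
grip_width: 0.185
t 14.0 p [ 0.6148 -0.1563  0.1691] x [ 0.412 -0.081 -0.908] z [-0.062 -0.996  0.06 ]
q [ 0.81  0.05 -0.61  1.95  0.04  0.71 -1.44] F [-0.4  0.2 -1.5] T [ 0.06  0.79 -0.18] w 16.1
tip rel socket mm up,ys,ax [ -1.   -0.4 -29.1] tilt 0.17
psi -171.6
dxyz cm [0.04 0.04 0.08] rot deg [-0.07 -0.16 -0.02]
Fax -1.2 Fup -1.0 Fys 0.1 Tax -0.12
```

```bash
python3 -m handwheel '[{"xyz":[-0.08,0.04,0.27],"angular":[0.8,-0.2,-1.8]}]'
python3 - <<'E'
from tgt import *
nxt(h=-.0285)
E
```

```text
time: 14.08
position: [0.6134, -0.1558, 0.1689]
tool_rot: [1.394, 0.804, -0.974]
ft_force: [26.3, -6.5, -39.8]
grip_width: 0.175
t 14.08 p [ 0.6134 -0.1558  0.1689] x [ 0.411 -0.08  -0.908] z [-0.094 -0.995  0.045]
q [ 0.81  0.05 -0.61  1.96  0.03  0.71 -1.47] F [ 26.3  -6.5 -39.8] T [-0.61 -1.32  0.12] w 15.3
tip rel socket mm up,ys,ax [ -2.5  -0.2 -28.6] tilt 0.25
psi -173.6
dxyz cm [ 0.19 -0.    0.1 ] rot deg [-0.13 -0.21 -0.04]
Fax -47.5 Fup 7.7 Fys -1.3 Tax 0.26
```

```bash
python3 -m handwheel '[{"xyz":[0.12,-0.02,0.06],"angular":[0,0,0]},{"xyz":[0.1,-0.02,0.2],"angular":[0,0,0]}]'
python3 - <<'E'
from tgt import *
nxt(h=-.0285)
E
```

```text
time: 14.25
position: [0.6147, -0.156, 0.1693]
tool_rot: [1.397, 0.805, -0.977]
ft_force: [5.4, -2.3, -14.9]
grip_width: 0.178
t 14.25 p [ 0.6147 -0.156   0.1693] x [ 0.41  -0.078 -0.909] z [-0.097 -0.994  0.042]
q [ 0.81  0.06 -0.61  1.95  0.04  0.71 -1.47] F [  5.4  -2.3 -14.9] T [-0.14  0.73  0.04] w 15.5
tip rel socket mm up,ys,ax [ -1.3  -0.1 -28.9] tilt 0.38
psi -173.9
dxyz cm [0.05 0.02 0.07] rot deg [-0.2  -0.32 -0.06]
Fax -15.9 Fup -1.1 Fys -1.2 Tax 0.15
```

```bash
python3 -m handwheel '[{"xyz":[0.06,-0.01,0.35],"angular":[-0.2,-0.3,0]}]'
python3 - <<'E'
from tgt import *
nxt(h=-.0285)
E
python3 -m handwheel '[{"xyz":[0.1,-0.02,0.4],"angular":[0,0,0]}]'
python3 - <<'E'
from tgt import *
nxt(h=-.0285)
E
```

```text
time: 14.33
position: [0.6139, -0.1558, 0.1691]
tool_rot: [1.397, 0.803, -0.977]
ft_force: [21.0, -5.9, -34.6]
grip_width: 0.177
t 14.33 p [ 0.6139 -0.1558  0.1691] x [ 0.411 -0.079 -0.908] z [-0.097 -0.994  0.043]
q [ 0.81  0.05 -0.61  1.95  0.03  0.71 -1.47] F [ 21.   -5.9 -34.6] T [-0.51 -0.62 -0.03] w 15.4
tip rel socket mm up,ys,ax [ -2.1  -0.  -28.7] tilt 0.29
psi -173.9
dxyz cm [ 0.14 -0.    0.08] rot deg [-0.16 -0.24 -0.05]
Fax -40.5 Fup 5.1 Fys -1.7 Tax 0.13
time: 14.42
position: [0.6136, -0.1557, 0.169]
tool_rot: [1.399, 0.807, -0.978]
ft_force: [20.7, -6.4, -33.2]
grip_width: 0.176
t 14.42 p [ 0.6136 -0.1557  0.169 ] x [ 0.408 -0.077 -0.91 ] z [-0.098 -0.994  0.041]
q [ 0.81  0.05 -0.61  1.95  0.03  0.72 -1.47] F [ 20.7  -6.4 -33.2] T [-0.7  -1.03 -0.06] w 15.3
tip rel socket mm up,ys,ax [ -2.6   0.1 -28.7] tilt 0.49
psi -173.9
dxyz cm [ 0.16 -0.01  0.09] rot deg [-0.27 -0.4  -0.09]
Fax -39.2 Fup 5.5 Fys -2.2 Tax 0.15
```

Run:
```python
from tgt import *
S=cam("scene","s12")
cv2.imwrite("pics/s12c.png",cv2.resize(S["pixels"][165:250,150:250],None,fx=8,fy=7,interpolation=cv2.INTER_CUBIC))
p0=A1+.012*ax; p1=A1+.07*ax
a,b=proj(S,p0),proj(S,p1); print(a,b, ((a-[150,165])*[8,7]).round(0),((b-[150,165])*[8,7]).round(0))
```

```text
[188.34223701 227.04161119] [194.91782423 198.35040092] [307. 434.] [359. 233.]
```

```bash
python3 -m handwheel '[{"xyz":[0.05,0,0],"angular":[0,0,0]},{"xyz":[0,0,0],"angular":[0,0,0]},{"xyz":[0,0,0],"angular":[0,0,0]},{"xyz":[0,0,0],"angular":[0,0,0]}]' 4
python3 - <<'E'
from tgt import *
nxt(h=-.0285)
S=cam("scene","s13");W=cam("wrist","w13")
cv2.imwrite("pics/s13c.png",cv2.resize(S["pixels"][165:250,150:250],None,fx=8,fy=7,interpolation=cv2.INTER_CUBIC))
cv2.imwrite("pics/w13c.png",cv2.resize(W["pixels"][190:290,250:400],None,fx=5,fy=5,interpolation=cv2.INTER_CUBIC))
E
```

```text
time: 14.8
position: [0.6162, -0.1554, 0.1703]
tool_rot: [1.403, 0.804, -0.976]
ft_force: [-0.4, -0.1, -0.5]
grip_width: 0.39
t 14.8 p [ 0.6162 -0.1554  0.1703] x [ 0.412 -0.076 -0.908] z [-0.1   -0.994  0.038]
q [ 0.81  0.06 -0.61  1.95  0.03  0.72 -1.47] F [-0.4 -0.1 -0.5] T [ 0.08  0.51 -0.01] w 33.9
tip rel socket mm up,ys,ax [  0.4   1.2 -28.6] tilt 0.41
psi -174.1
dxyz cm [-0.09 -0.04 -0.03] rot deg [-0.33 -0.2  -0.13]
Fax -0.3 Fup -0.6 Fys -0.2 Tax 0.0
```

```bash
python3 -m handwheel '[{"xyz":[-0.05,-0.05,-0.05],"angular":[-0.3,-0.2,-0.1]},{"xyz":[0,0,0],"angular":[0,0,0]},{"xyz":[0,0,0],"angular":[0,0,0]},{"xyz":[0,0,0],"angular":[0,0,0]}]' 0 60; python3 -m handwheel '[{"xyz":[0,0,0],"angular":[0,0,0]},{"xyz":[0,0,0],"angular":[0,0,0]},{"xyz":[0,0,0],"angular":[0,0,0]}]'
python3 - <<'E'
from tgt import *
nxt(h=-.0285)
E
```

```text
time: 15.23
position: [0.6167, -0.156, 0.1723]
tool_rot: [1.4, 0.792, -0.974]
ft_force: [-0.2, 1.2, -0.2]
grip_width: 0.246
time: 15.48
position: [0.6167, -0.1562, 0.1724]
tool_rot: [1.4, 0.792, -0.974]
ft_force: [0.2, 0.3, 0.4]
grip_width: 0.178
t 15.48 p [ 0.6167 -0.1562  0.1724] x [ 0.418 -0.084 -0.904] z [-0.102 -0.994  0.046]
q [ 0.81  0.05 -0.61  1.95  0.04  0.71 -1.48] F [0.2 0.3 0.4] T [0.1  0.5  0.01] w 15.5
tip rel socket mm up,ys,ax [  2.9  -0.3 -26.8] tilt 0.27
psi -174.1
dxyz cm [-0.14  0.04 -0.25] rot deg [0.13 0.24 0.04]
Fax 0.3 Fup 0.3 Fys 0.3 Tax 0.01
```

```bash
python3 -m handwheel '[{"xyz":[-0.08,0.02,0.18],"angular":[0,0,0]}]'
python3 - <<'E'
from tgt import *
nxt(h=-.0285)
E
python3 -m handwheel '[{"xyz":[-0.08,0.02,0.18],"angular":[0,0,0]}]'
python3 - <<'E'
from tgt import *
nxt(h=-.0285)
E
```

```text
time: 15.57
position: [0.6155, -0.1559, 0.1723]
tool_rot: [1.4, 0.793, -0.974]
ft_force: [19.3, -4.4, -27.8]
grip_width: 0.176
t 15.57 p [ 0.6155 -0.1559  0.1723] x [ 0.418 -0.083 -0.905] z [-0.102 -0.994  0.045]
q [ 0.81  0.05 -0.61  1.95  0.04  0.71 -1.48] F [ 19.3  -4.4 -27.8] T [-0.5  -1.37 -0.06] w 15.3
tip rel socket mm up,ys,ax [  1.6  -0.1 -26.5] tilt 0.2
psi -174.1
dxyz cm [-0.03  0.01 -0.23] rot deg [0.07 0.19 0.01]
Fax -33.6 Fup 6.2 Fys -0.5 Tax 0.04
time: 15.65
position: [0.6152, -0.1559, 0.1721]
tool_rot: [1.402, 0.793, -0.973]
ft_force: [18.5, -5.4, -21.0]
grip_width: 0.18
t 15.65 p [ 0.6152 -0.1559  0.1721] x [ 0.419 -0.082 -0.904] z [-0.102 -0.994  0.043]
q [ 0.81  0.05 -0.61  1.96  0.03  0.71 -1.47] F [ 18.5  -5.4 -21. ] T [-0.6  -1.66 -0.09] w 15.6
tip rel socket mm up,ys,ax [  1.4  -0.  -26.6] tilt 0.27
psi -174.1
dxyz cm [ 0.    0.01 -0.21] rot deg [ 0.02  0.27 -0.02]
Fax -27.1 Fup 8.5 Fys -1.7 Tax 0.03
```

```bash
python3 -m handwheel '[{"xyz":[0.12,-0.03,0.02],"angular":[1.2,-0.2,-2.7]}]'
python3 - <<'E'
from tgt import *
nxt(h=-.0285)
E
python3 -m handwheel '[{"xyz":[0,0,0],"angular":[1.2,-0.2,-2.7]}]'
python3 - <<'E'
from tgt import *
nxt(h=-.0285)
E
```

```text
time: 15.73
position: [0.617, -0.1564, 0.1724]
tool_rot: [1.446, 0.772, -1.0]
ft_force: [-9.4, 3.1, 15.3]
grip_width: 0.183
t 15.73 p [ 0.617  -0.1564  0.1724] x [ 0.419 -0.083 -0.904] z [-0.148 -0.989  0.022]
q [ 0.8   0.05 -0.6   1.95  0.04  0.71 -1.53] F [-9.4  3.1 15.3] T [0.28 1.29 0.27] w 15.9
tip rel socket mm up,ys,ax [  3.3  -0.4 -27.1] tilt 0.32
psi -177.1
dxyz cm [-0.17  0.08 -0.24] rot deg [0.07 0.31 0.  ]
Fax 18.0 Fup -2.5 Fys 1.2 Tax 0.24
time: 15.82
position: [0.6169, -0.1564, 0.1724]
tool_rot: [1.491, 0.75, -1.029]
ft_force: [-3.3, 0.9, 3.1]
grip_width: 0.179
t 15.82 p [ 0.6169 -0.1564  0.1724] x [ 0.418 -0.084 -0.905] z [-0.197 -0.98   0.   ]
q [ 0.8   0.05 -0.6   1.95  0.04  0.71 -1.59] F [-3.3  0.9  3.1] T [0.13 0.85 0.24] w 15.6
tip rel socket mm up,ys,ax [  3.1  -0.6 -27. ] tilt 0.24
psi 179.9
dxyz cm [-0.16  0.09 -0.25] rot deg [0.1  0.22 0.03]
Fax 4.3 Fup -1.8 Fys 0.3 Tax 0.24
```

```bash
python3 -m handwheel '[{"xyz":[0.1,0.0,0.45],"angular":[0,0,0]}]'
python3 - <<'E'
from tgt import *
nxt(h=-.0285)
E
python3 -m handwheel '[{"xyz":[0.15,0.3,0.4],"angular":[0,0,0]}]'
python3 - <<'E'
from tgt import *
nxt(h=-.0285)
E
```

```text
time: 15.9
position: [0.6158, -0.1559, 0.1726]
tool_rot: [1.491, 0.755, -1.033]
ft_force: [26.1, -6.8, -43.9]
grip_width: 0.181
t 15.9 p [ 0.6158 -0.1559  0.1726] x [ 0.413 -0.082 -0.907] z [-0.197 -0.98  -0.002]
q [ 0.8   0.05 -0.6   1.95  0.04  0.72 -1.59] F [ 26.1  -6.8 -43.9] T [-0.6  -1.04  0.04] w 15.7
tip rel socket mm up,ys,ax [  1.5  -0.3 -26.4] tilt 0.08
psi 179.8
dxyz cm [-0.05  0.04 -0.26] rot deg [-0.03 -0.08 -0.  ]
Fax -51.1 Fup 5.8 Fys -1.6 Tax 0.2
time: 15.98
position: [0.6158, -0.1547, 0.1722]
tool_rot: [1.49, 0.757, -1.036]
ft_force: [19.2, -12.1, -27.6]
grip_width: 0.178
t 15.98 p [ 0.6158 -0.1547  0.1722] x [ 0.41  -0.082 -0.908] z [-0.198 -0.98  -0.001]
q [ 0.8   0.05 -0.6   1.95  0.04  0.72 -1.59] F [ 19.2 -12.1 -27.6] T [-2.26 -1.02 -0.67] w 15.5
tip rel socket mm up,ys,ax [  0.8   0.9 -26.5] tilt 0.28
psi 179.8
dxyz cm [-0.05 -0.08 -0.23] rot deg [-0.03 -0.28  0.01]
Fax -34.0 Fup 7.5 Fys -8.2 Tax 0.24
```

```bash
python3 -m handwheel '[{"xyz":[0.1,-0.12,0.5],"angular":[0,0,0]},{"xyz":[0.12,0,0.55],"angular":[-2.5,0.5,5.4]}]'
python3 - <<'E'
from tgt import *
nxt(h=-.0285)
E
```

```text
time: 16.15
position: [0.6153, -0.1561, 0.1725]
tool_rot: [1.401, 0.808, -0.985]
ft_force: [22.6, -5.2, -33.5]
grip_width: 0.181
t 16.15 p [ 0.6153 -0.1561  0.1725] x [ 0.404 -0.078 -0.912] z [-0.102 -0.994  0.039]
q [ 0.81  0.06 -0.61  1.94  0.04  0.73 -1.48] F [ 22.6  -5.2 -33.5] T [-0.47 -1.57 -0.13] w 15.8
tip rel socket mm up,ys,ax [ -0.1  -0.  -26.3] tilt 0.75
psi -174.2
dxyz cm [-0.01  0.03 -0.25] rot deg [-0.26 -0.7  -0.05]
Fax -40.2 Fup 6.9 Fys -0.7 Tax -0.06
```

```bash
python3 -m handwheel '[{"xyz":[0.15,-0.02,0.75],"angular":[-0.3,-0.7,0]}]'
python3 - <<'E'
from tgt import *
nxt(h=-.0285)
E
```

```text
time: 16.23
position: [0.6148, -0.1559, 0.1725]
tool_rot: [1.399, 0.805, -0.978]
ft_force: [32.5, -8.0, -49.8]
grip_width: 0.175
t 16.23 p [ 0.6148 -0.1559  0.1725] x [ 0.409 -0.078 -0.909] z [-0.098 -0.994  0.041]
q [ 0.81  0.05 -0.61  1.95  0.03  0.72 -1.47] F [ 32.5  -8.  -49.8] T [-0.83 -1.83  0.01] w 15.2
tip rel socket mm up,ys,ax [ -0.    0.2 -26. ] tilt 0.43
psi -173.9
dxyz cm [ 0.05  0.   -0.25] rot deg [-0.24 -0.35 -0.08]
Fax -59.2 Fup 9.2 Fys -1.5 Tax 0.21
```

```bash
python3 -m handwheel '[{"xyz":[0.35,-0.05,1.0],"angular":[-0.3,-0.5,0]}]'
python3 - <<'E'
from tgt import *
nxt(h=-.0285)
E
```

```text
time: 16.32
position: [0.6146, -0.1557, 0.1726]
tool_rot: [1.398, 0.807, -0.977]
ft_force: [34.7, -8.0, -57.8]
grip_width: 0.179
t 16.32 p [ 0.6146 -0.1557  0.1726] x [ 0.409 -0.077 -0.909] z [-0.097 -0.995  0.041]
q [ 0.81  0.05 -0.61  1.95  0.03  0.72 -1.47] F [ 34.7  -8.  -57.8] T [-0.88 -1.53 -0.18] w 15.6
tip rel socket mm up,ys,ax [ -0.2   0.4 -25.8] tilt 0.48
psi -173.9
dxyz cm [ 0.07 -0.01 -0.26] rot deg [-0.29 -0.38 -0.1 ]
Fax -67.5 Fup 7.9 Fys -1.1 Tax 0.07
```

```bash
python3 -m handwheel '[{"xyz":[0.35,-0.05,1.1],"angular":[-3.0,0,6.0]}]'
python3 - <<'E'
from tgt import *
nxt(h=-.0285)
S=cam("scene","s14")
cv2.imwrite("pics/s14c.png",cv2.resize(S["pixels"][165:250,150:250],None,fx=8,fy=7,interpolation=cv2.INTER_CUBIC))
E
```

```text
time: 16.4
position: [0.6141, -0.1557, 0.1726]
tool_rot: [1.299, 0.853, -0.916]
ft_force: [36.0, -9.2, -55.8]
grip_width: 0.18
t 16.4 p [ 0.6141 -0.1557  0.1726] x [ 0.408 -0.075 -0.91 ] z [ 0.01  -0.996  0.086]
q [ 0.81  0.05 -0.61  1.95  0.03  0.73 -1.35] F [ 36.   -9.2 -55.8] T [-1.03 -2.03 -0.4 ] w 15.7
tip rel socket mm up,ys,ax [ -0.9   0.8 -25.6] tilt 0.62
psi -167.2
dxyz cm [ 0.12 -0.04 -0.26] rot deg [-0.4  -0.46 -0.14]
Fax -66.3 Fup 10.1 Fys -2.0 Tax -0.1
```

```bash
python3 -m handwheel '[{"xyz":[0.5,-0.1,1.0],"angular":[2.2,-0.9,-5]},{"xyz":[0.4,-0.1,1.0],"angular":[-2.6,0,5]},{"xyz":[0.4,-0.1,1.0],"angular":[2.0,-0.8,-5]},{"xyz":[0.4,-0.1,1.0],"angular":[-2.6,0,5]},{"xyz":[0.4,-0.1,1.0],"angular":[2,-0.8,-5]}]'
python3 - <<'E'
from tgt import *
nxt(h=-.0285)
E
```

```text
time: 16.87
position: [0.6152, -0.1566, 0.173]
tool_rot: [1.37, 0.843, -0.966]
ft_force: [25.7, -6.6, -44.6]
grip_width: 0.177
t 16.87 p [ 0.6152 -0.1566  0.173 ] x [ 0.392 -0.064 -0.918] z [-0.061 -0.997  0.044]
q [ 0.81  0.07 -0.61  1.93  0.03  0.75 -1.42] F [ 25.7  -6.6 -44.6] T [-0.93 -1.36 -0.02] w 15.4
tip rel socket mm up,ys,ax [ -1.4   0.7 -25.8] tilt 1.76
psi -171.9
dxyz cm [ 0.    0.07 -0.3 ] rot deg [-0.99 -1.42 -0.31]
Fax -51.6 Fup 5.2 Fys -1.5 Tax 0.25
```

```bash
python3 -m handwheel '[{"xyz":[0.3,0.5,0.7],"angular":[-1,-1.4,-0.3]}]'
python3 - <<'E'
from tgt import *
nxt(h=-.0285)
E
python3 -m handwheel '[{"xyz":[0.3,-0.6,0.8],"angular":[0,0,0]}]'
python3 - <<'E'
from tgt import *
nxt(h=-.0285)
E
```

```text
time: 16.95
position: [0.6152, -0.1542, 0.1724]
tool_rot: [1.371, 0.817, -0.966]
ft_force: [14.1, -14.9, -23.6]
grip_width: 0.181
t 16.95 p [ 0.6152 -0.1542  0.1724] x [ 0.407 -0.08  -0.91 ] z [-0.072 -0.996  0.056]
q [ 0.8   0.05 -0.61  1.94  0.04  0.73 -1.45] F [ 14.1 -14.9 -23.6] T [-2.99 -0.08 -1.4 ] w 15.7
tip rel socket mm up,ys,ax [ -0.2   1.6 -26.1] tilt 0.52
psi -172.3
dxyz cm [ 0.   -0.16 -0.25] rot deg [-0.11 -0.51 -0.01]
Fax -28.4 Fup 5.2 Fys -11.9 Tax -0.03
time: 17.03
position: [0.615, -0.1579, 0.1728]
tool_rot: [1.37, 0.827, -0.969]
ft_force: [15.5, 8.5, -27.4]
grip_width: 0.176
t 17.03 p [ 0.615  -0.1579  0.1728] x [ 0.399 -0.075 -0.914] z [-0.069 -0.996  0.052]
q [ 0.81  0.06 -0.61  1.93  0.04  0.74 -1.44] F [ 15.5   8.5 -27.4] T [ 2.53 -0.55  1.22] w 15.3
tip rel socket mm up,ys,ax [ -0.4  -1.7 -26. ] tilt 1.04
psi -172.2
dxyz cm [ 0.02  0.2  -0.28] rot deg [-0.39 -0.96 -0.09]
Fax -30.5 Fup 0.7 Fys 11.3 Tax 0.01
```

```bash
python3 -m handwheel '[{"xyz":[0.02,0.15,-0.05],"angular":[-0.4,-0.9,0]}]'
python3 - <<'E'
from tgt import *
nxt(h=-.026)
E
python3 -m handwheel '[{"xyz":[0.3,-0.05,0.14],"angular":[0,0,0]}]'
python3 - <<'E'
from tgt import *
nxt(h=-.026)
E
```

```text
time: 17.12
position: [0.6157, -0.1562, 0.1721]
tool_rot: [1.372, 0.813, -0.959]
ft_force: [-19.5, 1.1, 35.6]
grip_width: 0.183
t 17.12 p [ 0.6157 -0.1562  0.1721] x [ 0.413 -0.079 -0.907] z [-0.07  -0.996  0.055]
q [ 0.81  0.05 -0.61  1.95  0.03  0.72 -1.44] F [-19.5   1.1  35.6] T [-0.46  1.65 -0.4 ] w 15.9
tip rel socket mm up,ys,ax [  1.2   0.  -26.8] tilt 0.18
psi -172.2
dxyz cm [-0.15  0.05  0.01] rot deg [-0.15 -0.09 -0.06]
Fax 40.4 Fup -2.5 Fys -2.7 Tax -0.04
time: 17.2
position: [0.6168, -0.1565, 0.1729]
tool_rot: [1.37, 0.816, -0.962]
ft_force: [-14.4, 1.8, 11.1]
grip_width: 0.179
t 17.2 p [ 0.6168 -0.1565  0.1729] x [ 0.409 -0.08  -0.909] z [-0.069 -0.996  0.056]
q [ 0.81  0.06 -0.61  1.94  0.04  0.72 -1.44] F [-14.4   1.8  11.1] T [ 0.41  2.79 -0.07] w 15.6
tip rel socket mm up,ys,ax [  2.1  -0.2 -26.6] tilt 0.36
psi -172.1
dxyz cm [-0.26  0.09 -0.07] rot deg [-0.14 -0.33 -0.03]
Fax 16.2 Fup -8.4 Fys -1.0 Tax -0.0
```

```bash
python3 -m handwheel '[{"xyz":[0.4,-0.08,0.22],"angular":[0,0,0]}]'
python3 - <<'E'
from tgt import *
nxt(h=-.026)
E
python3 -m handwheel '[{"xyz":[-0.6,0.12,-0.25],"angular":[0,0,0]}]'
python3 - <<'E'
from tgt import *
nxt(h=-.026)
E
python3 -m handwheel '[{"xyz":[-0.4,0.08,-0.2],"angular":[0,0,0]}]'
python3 - <<'E'
from tgt import *
nxt(h=-.026)
E
```

```text
time: 17.28
position: [0.6174, -0.1568, 0.1733]
tool_rot: [1.367, 0.824, -0.967]
ft_force: [-12.1, 2.7, 3.5]
grip_width: 0.18
t 17.28 p [ 0.6174 -0.1568  0.1733] x [ 0.402 -0.079 -0.912] z [-0.068 -0.996  0.056]
q [ 0.8   0.06 -0.61  1.93  0.05  0.74 -1.45] F [-12.1   2.7   3.5] T [0.7  2.96 0.06] w 15.6
tip rel socket mm up,ys,ax [  2.   -0.4 -26.5] tilt 0.84
psi -172.0
dxyz cm [-0.32  0.11 -0.11] rot deg [-0.21 -0.82 -0.02]
Fax 8.4 Fup -9.8 Fys 0.3 Tax 0.0
time: 17.37
position: [0.6132, -0.1559, 0.1716]
tool_rot: [1.368, 0.821, -0.964]
ft_force: [23.1, -5.1, -14.8]
grip_width: 0.181
t 17.37 p [ 0.6132 -0.1559  0.1716] x [ 0.405 -0.079 -0.911] z [-0.067 -0.996  0.056]
q [ 0.81  0.05 -0.61  1.95  0.04  0.73 -1.44] F [ 23.1  -5.1 -14.8] T [-0.94 -3.44 -0.12] w 15.8
tip rel socket mm up,ys,ax [ -2.2  -0.2 -26.2] tilt 0.64
psi -172.0
dxyz cm [0.1  0.02 0.06] rot deg [-0.21 -0.61 -0.04]
Fax -23.4 Fup 15.2 Fys -0.5 Tax -0.0
time: 17.45
position: [0.6128, -0.1558, 0.1713]
tool_rot: [1.369, 0.813, -0.956]
ft_force: [18.5, -3.9, -11.2]
grip_width: 0.175
t 17.45 p [ 0.6128 -0.1558  0.1713] x [ 0.414 -0.08  -0.907] z [-0.067 -0.996  0.057]
q [ 0.81  0.05 -0.61  1.96  0.03  0.71 -1.43] F [ 18.5  -3.9 -11.2] T [-0.72 -2.36 -0.13] w 15.2
tip rel socket mm up,ys,ax [ -1.7  -0.1 -26.2] tilt 0.14
psi -172.0
dxyz cm [0.14 0.01 0.09] rot deg [-0.13 -0.04 -0.05]
Fax -18.2 Fup 12.4 Fys -0.2 Tax -0.01
```

```bash
python3 -m handwheel '[{"xyz":[0.2,-0.03,0.09],"angular":[0,0,0]}]'
python3 - <<'E'
from tgt import *
nxt(h=-.026)
E
python3 -m handwheel '[{"xyz":[0,0,0],"angular":[1.2,-0.2,-2.7]}]'
python3 - <<'E'
from tgt import *
nxt(h=-.026)
E
python3 -m handwheel '[{"xyz":[0,0,0],"angular":[-1.2,0.2,2.7]}]'
python3 - <<'E'
from tgt import *
nxt(h=-.026)
E
```

```text
time: 17.53
position: [0.6152, -0.1563, 0.1723]
tool_rot: [1.369, 0.812, -0.955]
ft_force: [-5.5, 0.2, 1.8]
grip_width: 0.18
t 17.53 p [ 0.6152 -0.1563  0.1723] x [ 0.416 -0.08  -0.906] z [-0.067 -0.996  0.057]
q [ 0.81  0.05 -0.61  1.95  0.03  0.71 -1.43] F [-5.5  0.2  1.8] T [ 0.38  2.09 -0.06] w 15.7
tip rel socket mm up,ys,ax [  1.2  -0.1 -26.4] tilt 0.15
psi -171.9
dxyz cm [-0.1   0.06 -0.01] rot deg [-0.11  0.09 -0.06]
Fax 4.0 Fup -4.2 Fys -0.8 Tax -0.04
time: 17.62
position: [0.6149, -0.1562, 0.1722]
tool_rot: [1.413, 0.793, -0.982]
ft_force: [-0.1, 0.8, 0.2]
grip_width: 0.181
t 17.62 p [ 0.6149 -0.1562  0.1722] x [ 0.415 -0.08  -0.906] z [-0.113 -0.993  0.036]
q [ 0.81  0.05 -0.61  1.95  0.03  0.71 -1.49] F [-0.1  0.8  0.2] T [0.11 0.87 0.23] w 15.7
tip rel socket mm up,ys,ax [  0.7  -0.3 -26.4] tilt 0.09
psi -174.8
dxyz cm [-0.07  0.06  0.01] rot deg [-0.08  0.02 -0.04]
Fax 0.3 Fup -0.1 Fys 0.8 Tax 0.24
time: 17.7
position: [0.6147, -0.1562, 0.1721]
tool_rot: [1.37, 0.812, -0.955]
ft_force: [1.5, -1.5, -0.6]
grip_width: 0.177
t 17.7 p [ 0.6147 -0.1562  0.1721] x [ 0.415 -0.08  -0.906] z [-0.067 -0.996  0.057]
q [ 0.81  0.05 -0.61  1.95  0.03  0.71 -1.43] F [ 1.5 -1.5 -0.6] T [ 0.01  0.58 -0.15] w 15.4
tip rel socket mm up,ys,ax [  0.6  -0.1 -26.3] tilt 0.14
psi -172.0
dxyz cm [-0.05  0.05  0.01] rot deg [-0.12  0.05 -0.06]
Fax -1.3 Fup 1.3 Fys -1.2 Tax -0.1
```

```bash
python3 -m handwheel '[{"xyz":[0.35,-0.05,1.0],"angular":[-0.2,-0.3,0]},{"xyz":[0.4,-0.05,1.2],"angular":[-2.9,0,6.0]}]'
python3 - <<'E'
from tgt import *
nxt(h=-.026)
E
python3 -m handwheel '[{"xyz":[0.5,-0.05,1.3],"angular":[-2.9,0,6.0]}]'
python3 - <<'E'
from tgt import *
nxt(h=-.026)
E
```

```text
time: 17.87
position: [0.6124, -0.1554, 0.1735]
tool_rot: [1.269, 0.866, -0.897]
ft_force: [43.2, -11.6, -68.8]
grip_width: 0.18
t 17.87 p [ 0.6124 -0.1554  0.1735] x [ 0.407 -0.074 -0.91 ] z [ 0.042 -0.994  0.1  ]
q [ 0.82  0.05 -0.61  1.95  0.02  0.73 -1.31] F [ 43.2 -11.6 -68.8] T [-1.48 -2.07 -0.5 ] w 15.7
tip rel socket mm up,ys,ax [ -2.1   0.9 -24.1] tilt 0.65
psi -165.2
dxyz cm [ 0.18 -0.06 -0.12] rot deg [-0.43 -0.46 -0.15]
Fax -81.2 Fup 11.4 Fys -2.9 Tax -0.01
time: 17.95
position: [0.6122, -0.1556, 0.1738]
tool_rot: [1.167, 0.912, -0.834]
ft_force: [40.9, -11.6, -66.5]
grip_width: 0.178
t 17.95 p [ 0.6122 -0.1556  0.1738] x [ 0.404 -0.071 -0.912] z [ 0.152 -0.978  0.143]
q [ 0.82  0.05 -0.61  1.94  0.02  0.73 -1.18] F [ 40.9 -11.6 -66.5] T [-1.62 -2.06 -0.58] w 15.5
tip rel socket mm up,ys,ax [ -2.7   1.2 -23.8] tilt 0.96
psi -158.4
dxyz cm [ 0.21 -0.07 -0.15] rot deg [-0.62 -0.69 -0.22]
Fax -78.1 Fup 10.3 Fys -3.5 Tax -0.02
```

```bash
python3 -m handwheel '[{"xyz":[0.6,-0.1,1.4],"angular":[-3.2,-0.4,6.0]},{"xyz":[0.6,-0.1,1.4],"angular":[-3.0,-0.2,6.0]}]'
python3 - <<'E'
from tgt import *
nxt(h=-.026)
S=cam("scene","s15")
cv2.imwrite("pics/s15c.png",cv2.resize(S["pixels"][165:250,150:250],None,fx=8,fy=7,interpolation=cv2.INTER_CUBIC))
E
```

```text
time: 18.12
position: [0.6126, -0.1565, 0.1743]
tool_rot: [0.96, 0.986, -0.701]
ft_force: [35.6, -8.9, -60.6]
grip_width: 0.18
t 18.12 p [ 0.6126 -0.1565  0.1743] x [ 0.402 -0.068 -0.913] z [ 0.363 -0.903  0.227]
q [ 0.83  0.05 -0.62  1.94  0.02  0.74 -0.94] F [ 35.6  -8.9 -60.6] T [-1.21 -1.53 -0.53] w 15.7
tip rel socket mm up,ys,ax [ -2.5   1.2 -23.5] tilt 1.14
psi -144.7
dxyz cm [ 0.18 -0.04 -0.19] rot deg [-0.77 -0.79 -0.28]
Fax -70.5 Fup 7.6 Fys -1.9 Tax -0.11
```

```bash
python3 -m handwheel '[{"xyz":[0.18,-0.05,0.02],"angular":[-2.8,-0.4,5.4]},{"xyz":[0.02,0,0.0],"angular":[-2.4,0.2,5.4]}]'
python3 - <<'E'
from tgt import *
nxt(h=-.024)
E
```

```text
time: 18.33
position: [0.6146, -0.1575, 0.174]
tool_rot: [0.768, 1.023, -0.574]
ft_force: [-11.6, 2.7, 15.8]
grip_width: 0.178
t 18.33 p [ 0.6146 -0.1575  0.174 ] x [ 0.418 -0.071 -0.906] z [ 0.533 -0.789  0.307]
q [ 0.84  0.05 -0.63  1.95  0.01  0.72 -0.71] F [-11.6   2.7  15.8] T [ 0.25  1.64 -0.28] w 15.5
tip rel socket mm up,ys,ax [  0.7   1.1 -24.6] tilt 0.68
psi -132.1
dxyz cm [-0.08  0.02  0.03] rot deg [-0.59  0.18 -0.29]
Fax 19.4 Fup -4.1 Fys 0.4 Tax -0.22
```

```bash
python3 -m handwheel '[{"xyz":[-0.08,0,0.05],"angular":[-3.0,0.6,5.3]},{"xyz":[0,0,0.03],"angular":[-2.5,0.5,5.4]},{"xyz":[0,0,0.03],"angular":[-2.5,0.5,5.4]},{"xyz":[0,0,0.03],"angular":[-2.5,0.5,5.4]}]'
python3 - <<'E'
from tgt import *
nxt(h=-.024)
E
```

```text
time: 18.67
position: [0.614, -0.157, 0.1748]
tool_rot: [0.374, 1.099, -0.338]
ft_force: [2.2, -0.0, -2.3]
grip_width: 0.174
t 18.67 p [ 0.614  -0.157   0.1748] x [ 0.416 -0.08  -0.906] z [ 0.794 -0.454  0.404]
q [ 0.85  0.05 -0.65  1.95  0.03  0.72 -0.29] F [ 2.2 -0.  -2.3] T [-0.19  0.27 -0.31] w 15.1
tip rel socket mm up,ys,ax [ -0.7   1.1 -23.7] tilt 0.15
psi -106.9
dxyz cm [ 0.06 -0.1   0.  ] rot deg [-0.12  0.07 -0.06]
Fax -3.0 Fup 1.0 Fys 0.4 Tax -0.18
```

```bash
python3 -m handwheel '[{"xyz":[0.03,-0.03,0.03],"angular":[-2.5,0.5,5.4]},{"xyz":[0,0,0.03],"angular":[-2.5,0.5,5.4]},{"xyz":[0,0,0.03],"angular":[-2.5,0.5,5.4]},{"xyz":[0,0,0.03],"angular":[-2.5,0.5,5.4]}]'
python3 - <<'E'
from tgt import *
nxt(h=-.023)
E
python3 -m handwheel '[{"xyz":[0.0,-0.03,0.03],"angular":[-2.5,0.5,5.4]},{"xyz":[0,0,0.03],"angular":[-2.5,0.5,5.4]}]'
python3 - <<'E'
from tgt import *
nxt(h=-.023)
E
```

```text
time: 19.0
position: [0.6141, -0.1571, 0.1755]
tool_rot: [-0.015, 1.139, -0.092]
ft_force: [2.4, -0.8, -3.6]
grip_width: 0.179
t 19.0 p [ 0.6141 -0.1571  0.1755] x [ 0.416 -0.081 -0.906] z [ 0.907 -0.035  0.419]
q [ 0.87  0.05 -0.66  1.95  0.03  0.72  0.14] F [ 2.4 -0.8 -3.6] T [-0.17  0.08 -0.27] w 15.5
tip rel socket mm up,ys,ax [ -1.5   1.  -23. ] tilt 0.1
psi -81.8
dxyz cm [ 0.12 -0.11  0.07] rot deg [-0.07  0.06 -0.04]
Fax -4.3 Fup 0.7 Fys -0.4 Tax -0.17
time: 19.17
position: [0.6141, -0.1571, 0.1759]
tool_rot: [-0.21, 1.144, 0.033]
ft_force: [1.5, 0.2, -3.4]
grip_width: 0.178
t 19.17 p [ 0.6141 -0.1571  0.1759] x [ 0.416 -0.081 -0.906] z [0.9   0.183 0.397]
q [ 0.88  0.05 -0.67  1.95  0.03  0.72  0.36] F [ 1.5  0.2 -3.4] T [-0.15  0.1  -0.25] w 15.4
tip rel socket mm up,ys,ax [ -1.7   0.9 -22.7] tilt 0.11
psi -69.3
dxyz cm [ 0.16 -0.11  0.05] rot deg [-0.07  0.08 -0.04]
Fax -3.7 Fup -0.1 Fys 0.5 Tax -0.16
```

```bash
python3 -m handwheel '[{"xyz":[0.0,0,0.03],"angular":[-2.5,0.5,5.4]},{"xyz":[0,0,0.03],"angular":[-2.5,0.5,5.4]}]'
python3 - <<'E'
from tgt import *
nxt(h=-.023)
E
python3 -m handwheel '[{"xyz":[0.0,0,0.03],"angular":[-2.1,0.4,4.5]}]'
python3 - <<'E'
from tgt import *
nxt(h=-.023)
E
python3 -m handwheel '[{"xyz":[0.0,0,0.03],"angular":[-2.1,0.4,4.5]}]'
python3 - <<'E'
from tgt import *
nxt(h=-.023)
E
```

```text
time: 19.33
position: [0.6141, -0.1571, 0.1763]
tool_rot: [-0.404, 1.139, 0.159]
ft_force: [1.9, -0.2, -2.6]
grip_width: 0.178
t 19.33 p [ 0.6141 -0.1571  0.1763] x [ 0.416 -0.081 -0.906] z [0.849 0.391 0.355]
q [ 0.89  0.05 -0.68  1.95  0.03  0.72  0.58] F [ 1.9 -0.2 -2.6] T [-0.09  0.11 -0.2 ] w 15.5
tip rel socket mm up,ys,ax [ -2.1   0.7 -22.4] tilt 0.13
psi -56.7
dxyz cm [ 0.22 -0.1   0.04] rot deg [-0.05  0.11 -0.03]
Fax -3.2 Fup 0.6 Fys 0.1 Tax -0.13
time: 19.42
position: [0.6141, -0.157, 0.1764]
tool_rot: [-0.486, 1.134, 0.211]
ft_force: [2.0, 0.2, -3.2]
grip_width: 0.177
t 19.42 p [ 0.6141 -0.157   0.1764] x [ 0.417 -0.081 -0.905] z [0.815 0.474 0.333]
q [ 0.89  0.05 -0.68  1.95  0.03  0.72  0.67] F [ 2.   0.2 -3.2] T [-0.05  0.02 -0.22] w 15.4
tip rel socket mm up,ys,ax [ -2.2   0.5 -22.3] tilt 0.15
psi -51.5
dxyz cm [ 0.24 -0.09  0.03] rot deg [-0.03  0.14 -0.03]
Fax -3.7 Fup 0.4 Fys 0.5 Tax -0.17
time: 19.5
position: [0.6141, -0.157, 0.1766]
tool_rot: [-0.567, 1.128, 0.263]
ft_force: [1.5, -0.8, -3.0]
grip_width: 0.181
t 19.5 p [ 0.6141 -0.157   0.1766] x [ 0.417 -0.082 -0.905] z [0.775 0.552 0.308]
q [ 0.89  0.05 -0.69  1.95  0.03  0.72  0.76] F [ 1.5 -0.8 -3. ] T [ 0.01  0.04 -0.18] w 15.7
tip rel socket mm up,ys,ax [ -2.2   0.4 -22.1] tilt 0.18
psi -46.2
dxyz cm [ 0.26 -0.08  0.02] rot deg [-0.02  0.18 -0.03]
Fax -3.4 Fup 0.2 Fys -0.5 Tax -0.16
```

```bash
for i in 1 2 3; do :; done; python3 -m handwheel '[{"xyz":[0.0,0,0.02],"angular":[-2.1,0.4,4.5]},{"xyz":[0.0,0,0.02],"angular":[-2.1,0.4,4.5]}]'
python3 - <<'E'
from tgt import *
nxt(h=-.023)
E
python3 -m handwheel '[{"xyz":[0.0,0,0.02],"angular":[-2.1,0.4,4.5]},{"xyz":[0.0,0,0.02],"angular":[-1.7,0.3,3.6]}]'
python3 - <<'E'
from tgt import *
nxt(h=-.023)
E
```

```text
time: 19.67
position: [0.6142, -0.1569, 0.1769]
tool_rot: [-0.729, 1.109, 0.368]
ft_force: [1.3, -0.1, -3.3]
grip_width: 0.181
t 19.67 p [ 0.6142 -0.1569  0.1769] x [ 0.419 -0.082 -0.904] z [0.676 0.693 0.25 ]
q [ 0.9   0.04 -0.7   1.95  0.03  0.72  0.94] F [ 1.3 -0.1 -3.3] T [ 0.05  0.11 -0.17] w 15.8
tip rel socket mm up,ys,ax [ -2.3   0.1 -21.8] tilt 0.26
psi -35.8
dxyz cm [ 0.29 -0.06  0.01] rot deg [-0.    0.26 -0.02]
Fax -3.5 Fup -0.2 Fys 0.2 Tax -0.16
time: 19.83
position: [0.614, -0.1568, 0.1769]
tool_rot: [-0.875, 1.086, 0.463]
ft_force: [4.2, -1.1, -6.2]
grip_width: 0.175
t 19.83 p [ 0.614  -0.1568  0.1769] x [ 0.42  -0.082 -0.904] z [0.567 0.802 0.19 ]
q [ 0.91  0.04 -0.7   1.95  0.03  0.71  1.11] F [ 4.2 -1.1 -6.2] T [-0.17 -0.19  0.15] w 15.2
tip rel socket mm up,ys,ax [ -2.5  -0.2 -21.8] tilt 0.35
psi -26.3
dxyz cm [ 0.33 -0.03  0.02] rot deg [ 0.02  0.34 -0.02]
Fax -7.5 Fup 1.3 Fys -0.2 Tax 0.19
```

```bash
python3 -m handwheel '[{"xyz":[-0.08,0.02,0.18],"angular":[0,0,0]}]'
python3 - <<'E'
from tgt import *
nxt(h=-.023)
E
```

```text
time: 19.92
position: [0.613, -0.1564, 0.1768]
tool_rot: [-0.878, 1.085, 0.466]
ft_force: [16.0, -2.9, -22.7]
grip_width: 0.179
t 19.92 p [ 0.613  -0.1564  0.1768] x [ 0.42  -0.081 -0.904] z [0.564 0.804 0.19 ]
q [ 0.91  0.04 -0.7   1.95  0.03  0.71  1.12] F [ 16.   -2.9 -22.7] T [-0.46 -1.34  0.07] w 15.6
tip rel socket mm up,ys,ax [ -3.6   0.1 -21.4] tilt 0.35
psi -26.1
dxyz cm [ 0.44 -0.07  0.03] rot deg [-0.03  0.35 -0.05]
Fax -27.4 Fup 5.2 Fys 0.2 Tax 0.14
```

Still jammed. Keep turning ccw carefully, watching torque each row.

```bash
python3 -m handwheel '[{"xyz":[0.08,-0.02,0.0],"angular":[-1.7,0.3,3.6]}]'
python3 - <<'E'
from tgt import *
nxt(h=-.023)
E
python3 -m handwheel '[{"xyz":[0.0,0,0.0],"angular":[-1.7,0.3,3.6]}]'
python3 - <<'E'
from tgt import *
nxt(h=-.023)
E
python3 -m handwheel '[{"xyz":[0.0,0,0.0],"angular":[-1.7,0.3,3.6]}]'
python3 - <<'E'
from tgt import *
nxt(h=-.023)
E
```

```text
time: 20.0
position: [0.6142, -0.1568, 0.1767]
tool_rot: [-0.941, 1.072, 0.505]
ft_force: [0.1, -0.3, 2.0]
grip_width: 0.182
t 20.0 p [ 0.6142 -0.1568  0.1767] x [ 0.422 -0.082 -0.903] z [0.512 0.843 0.163]
q [ 0.91  0.04 -0.7   1.95  0.03  0.71  1.19] F [ 0.1 -0.3  2. ] T [-0.01  0.25 -0.04] w 15.9
tip rel socket mm up,ys,ax [ -2.3  -0.2 -22. ] tilt 0.47
psi -22.1
dxyz cm [ 0.33 -0.02  0.04] rot deg [-0.    0.47 -0.04]
Fax 1.8 Fup 1.0 Fys -0.2 Tax -0.02
time: 20.08
position: [0.6141, -0.1567, 0.1765]
tool_rot: [-1.005, 1.059, 0.547]
ft_force: [0.6, 0.6, -1.4]
grip_width: 0.179
t 20.08 p [ 0.6141 -0.1567  0.1765] x [ 0.423 -0.082 -0.903] z [0.456 0.88  0.134]
q [ 0.91  0.04 -0.71  1.95  0.03  0.71  1.26] F [ 0.6  0.6 -1.4] T [0.18 0.42 0.04] w 15.6
tip rel socket mm up,ys,ax [ -2.4  -0.3 -22.2] tilt 0.51
psi -17.9
dxyz cm [ 0.34 -0.01  0.06] rot deg [-0.    0.5  -0.05]
Fax -1.5 Fup -0.2 Fys 0.7 Tax -0.0
time: 20.17
position: [0.6139, -0.1565, 0.1763]
tool_rot: [-1.068, 1.045, 0.589]
ft_force: [-0.2, -0.6, -1.2]
grip_width: 0.178
t 20.17 p [ 0.6139 -0.1565  0.1763] x [ 0.423 -0.082 -0.903] z [0.397 0.912 0.104]
q [ 0.92  0.04 -0.71  1.95  0.03  0.71  1.33] F [-0.2 -0.6 -1.2] T [0.22 0.3  0.06] w 15.5
tip rel socket mm up,ys,ax [ -2.8  -0.4 -22.3] tilt 0.52
psi -13.7
dxyz cm [ 0.37 -0.01  0.09] rot deg [-0.01  0.52 -0.05]
Fax -1.0 Fup -0.5 Fys -0.6 Tax -0.01
```

```bash
python3 -m handwheel '[{"xyz":[-0.07,0.02,0.18],"angular":[0,-0.3,0]}]'
python3 - <<'E'
from tgt import *
nxt(h=-.023)
E
```

```text
time: 20.25
position: [0.6129, -0.1562, 0.1776]
tool_rot: [-1.07, 1.04, 0.588]
ft_force: [0.3, -0.9, -1.7]
grip_width: 0.177
t 20.25 p [ 0.6129 -0.1562  0.1776] x [ 0.427 -0.081 -0.901] z [0.395 0.912 0.106]
q [ 0.92  0.04 -0.71  1.96  0.02  0.71  1.34] F [ 0.3 -0.9 -1.7] T [ 0.13  0.4  -0.03] w 15.4
tip rel socket mm up,ys,ax [ -2.8  -0.1 -20.6] tilt 0.79
psi -13.6
dxyz cm [ 0.47 -0.05 -0.04] rot deg [-0.03  0.78 -0.09]
Fax -1.8 Fup -0.3 Fys -0.8 Tax -0.05
```

```bash
python3 -m handwheel '[{"xyz":[0.03,-0.01,-0.06],"angular":[0,0.8,0]},{"xyz":[0,0,0],"angular":[0,0,0]},{"xyz":[0,0,0],"angular":[0,0,0]}]' 4
python3 - <<'E'
from tgt import *
nxt(h=-.023)
S=cam("scene","s16");W=cam("wrist","w16")
cv2.imwrite("pics/s16c.png",cv2.resize(S["pixels"][165:250,150:250],None,fx=8,fy=7,interpolation=cv2.INTER_CUBIC))
E
```

```text
time: 20.5
position: [0.6132, -0.1565, 0.1781]
tool_rot: [-1.064, 1.053, 0.592]
ft_force: [-0.3, 0.5, 0.3]
grip_width: 0.323
t 20.5 p [ 0.6132 -0.1565  0.1781] x [ 0.415 -0.082 -0.906] z [0.401 0.91  0.101]
q [ 0.91  0.04 -0.71  1.95  0.03  0.72  1.32] F [-0.3  0.5  0.3] T [ 0.17  0.32 -0.01] w 28.1
tip rel socket mm up,ys,ax [ -3.6  -0.7 -20.3] tilt 0.01
psi -13.8
dxyz cm [ 0.44 -0.01 -0.1 ] rot deg [-0.  0. -0.]
Fax 0.4 Fup -0.2 Fys 0.4 Tax -0.06
```

```bash
python3 -m handwheel '[{"xyz":[0.2,-0.04,-0.34],"angular":[0,0,0]},{"xyz":[0.2,-0.03,-0.34],"angular":[0,0,0]},{"xyz":[0,0,0],"angular":[0,0,0]}]' 4
python3 - <<'E'
from tgt import *
nxt(h=-.023,off=(.098,0,0))
E
```

```text
time: 20.85
position: [0.618, -0.1574, 0.1714]
tool_rot: [-1.064, 1.053, 0.59]
ft_force: [-0.8, 0.6, 0.3]
grip_width: 0.453
t 20.85 p [ 0.618  -0.1574  0.1714] x [ 0.416 -0.083 -0.906] z [0.402 0.91  0.101]
q [ 0.91  0.06 -0.71  1.95  0.06  0.71  1.3 ] F [-0.8  0.6  0.3] T [ 0.17  0.37 -0.  ] w 39.4
tip rel socket mm up,ys,ax [  0.8  -1.4 -25.6] tilt 0.09
psi -13.9
dxyz cm [-0.14  0.16  0.21] rot deg [0.03 0.09 0.01]
Fax 0.6 Fup -0.7 Fys 0.4 Tax -0.04
```

```bash
python3 -m handwheel '[{"xyz":[-0.05,0.15,-0.05],"angular":[0,0,0]},{"xyz":[0,0,0],"angular":[0,0,0]},{"xyz":[0,0,0],"angular":[0,0,0]},{"xyz":[0,0,0],"angular":[0,0,0]},{"xyz":[0,0,0],"angular":[0,0,0]}]' 0 45; python3 -m handwheel '[{"xyz":[0,0,0],"angular":[0,0,0]},{"xyz":[0,0,0],"angular":[0,0,0]},{"xyz":[0,0,0],"angular":[0,0,0]}]';  python3 - <<'E'
from tgt import *
nxt(h=-.026,off=(.098,0,0))
E
```

```text
time: 21.27
position: [0.6172, -0.1556, 0.17]
tool_rot: [-1.063, 1.053, 0.591]
ft_force: [-0.9, -0.4, 0.3]
grip_width: 0.175
time: 21.52
position: [0.617, -0.1558, 0.17]
tool_rot: [-1.063, 1.054, 0.591]
ft_force: [-0.3, -0.2, -0.4]
grip_width: 0.179
t 21.52 p [ 0.617  -0.1558  0.17  ] x [ 0.415 -0.082 -0.906] z [0.402 0.91  0.102]
q [ 0.91  0.06 -0.71  1.95  0.06  0.71  1.3 ] F [-0.3 -0.2 -0.4] T [ 0.13  0.36 -0.03] w 15.5
tip rel socket mm up,ys,ax [ -1.1   0.  -26.4] tilt 0.01
psi -13.9
dxyz cm [ 0.08 -0.02  0.08] rot deg [0.   0.01 0.  ]
Fax -0.2 Fup -0.4 Fys -0.2 Tax -0.05
```

```bash
python3 -m handwheel '[{"xyz":[0.05,-0.01,0.02],"angular":[2.5,-0.5,-5.4]},{"xyz":[0,0,-0.01],"angular":[2.5,-0.5,-5.4]},{"xyz":[0,0,-0.01],"angular":[2.5,-0.5,-5.4]}]';  python3 - <<'E'
from tgt import *
nxt(h=-.026,off=(.098,0,0))
E
python3 -m handwheel '[{"xyz":[0.0,0,-0.01],"angular":[2.5,-0.5,-5.4]},{"xyz":[0,0,-0.01],"angular":[2.5,-0.5,-5.4]},{"xyz":[0,0,-0.01],"angular":[2.5,-0.5,-5.4]}]';  python3 - <<'E'
from tgt import *
nxt(h=-.026,off=(.098,0,0))
E
```

```text
time: 21.77
position: [0.6176, -0.1564, 0.17]
tool_rot: [-0.78, 1.105, 0.404]
ft_force: [1.3, -0.8, -1.1]
grip_width: 0.174
t 21.77 p [ 0.6176 -0.1564  0.17  ] x [ 0.416 -0.082 -0.906] z [0.64  0.734 0.227]
q [ 0.89  0.06 -0.69  1.95  0.06  0.71  0.98] F [ 1.3 -0.8 -1.1] T [0.08 0.3  0.19] w 15.2
tip rel socket mm up,ys,ax [ -0.4  -0.4 -26.7] tilt 0.07
psi -32.4
dxyz cm [0.02 0.04 0.08] rot deg [-0.02  0.06 -0.02]
Fax -1.6 Fup 0.8 Fys -0.5 Tax 0.17
time: 22.02
position: [0.6178, -0.1567, 0.1695]
tool_rot: [-0.491, 1.134, 0.215]
ft_force: [1.2, -0.2, -1.2]
grip_width: 0.178
t 22.02 p [ 0.6178 -0.1567  0.1695] x [ 0.417 -0.081 -0.905] z [0.813 0.479 0.331]
q [ 0.87  0.06 -0.68  1.95  0.05  0.71  0.66] F [ 1.2 -0.2 -1.2] T [0.02 0.28 0.17] w 15.5
tip rel socket mm up,ys,ax [ -0.3  -0.6 -27.2] tilt 0.15
psi -51.1
dxyz cm [0.01 0.07 0.13] rot deg [-0.05  0.13 -0.04]
Fax -1.6 Fup 0.6 Fys 0.0 Tax 0.17
```

```bash
python3 -m handwheel '[{"xyz":[0.0,0.04,0],"angular":[2.4,-0.4,-5.4]},{"xyz":[0,0,-0.01],"angular":[2.5,-0.5,-5.4]},{"xyz":[0,0,-0.01],"angular":[2.5,-0.5,-5.4]},{"xyz":[0,0,-0.01],"angular":[2.5,-0.5,-5.4]},{"xyz":[0,0,-0.01],"angular":[2.5,-0.5,-5.4]}]';  python3 - <<'E'
from tgt import *
nxt(h=-.027,off=(.098,0,0))
E
python3 -m handwheel '[{"xyz":[0.0,0.04,0],"angular":[2.4,-0.4,-5.4]},{"xyz":[0,0.01,-0.01],"angular":[2.5,-0.5,-5.4]},{"xyz":[0,0.01,-0.01],"angular":[2.5,-0.5,-5.4]},{"xyz":[0,0.01,-0.01],"angular":[2.5,-0.5,-5.4]},{"xyz":[0,0.01,-0.01],"angular":[2.5,-0.5,-5.4]}]';  python3 - <<'E'
from tgt import *
nxt(h=-.028,off=(.098,0,0))
E
```

```text
time: 22.43
position: [0.618, -0.1572, 0.1687]
tool_rot: [-0.008, 1.137, -0.098]
ft_force: [0.8, -1.3, -0.4]
grip_width: 0.179
t 22.43 p [ 0.618  -0.1572  0.1687] x [ 0.417 -0.082 -0.905] z [ 0.906 -0.044  0.421]
q [ 0.84  0.06 -0.65  1.95  0.05  0.7   0.11] F [ 0.8 -1.3 -0.4] T [0.07 0.35 0.15] w 15.5
tip rel socket mm up,ys,ax [ -0.3  -1.1 -28. ] tilt 0.12
psi -82.4
dxyz cm [0.03 0.11 0.12] rot deg [ 0.    0.12 -0.01]
Fax -0.8 Fup 0.8 Fys -1.1 Tax 0.14
time: 22.85
position: [0.618, -0.1574, 0.1679]
tool_rot: [0.476, 1.081, -0.406]
ft_force: [0.1, -1.3, -1.1]
grip_width: 0.178
t 22.85 p [ 0.618  -0.1574  0.1679] x [ 0.416 -0.083 -0.906] z [ 0.736 -0.554  0.389]
q [ 0.82  0.06 -0.62  1.95  0.05  0.7  -0.43] F [ 0.1 -1.3 -1.1] T [-0.02  0.33  0.07] w 15.5
tip rel socket mm up,ys,ax [ -0.7  -1.4 -28.9] tilt 0.09
psi -113.6
dxyz cm [0.07 0.12 0.11] rot deg [0.05 0.07 0.02]
Fax -1.1 Fup -0.2 Fys -1.3 Tax 0.1
```

```bash
python3 -m handwheel '[{"xyz":[0.02,0.06,0.01],"angular":[2.4,-0.4,-5.4]},{"xyz":[0,0.02,0],"angular":[2.5,-0.5,-5.4]},{"xyz":[0,0.01,0],"angular":[2.5,-0.5,-5.4]},{"xyz":[0,0.01,0],"angular":[2.5,-0.5,-5.4]}]';  python3 - <<'E'
from tgt import *
nxt(h=-.029,off=(.098,0,0))
E
python3 -m handwheel '[{"xyz":[0.0,0.03,0],"angular":[2.4,-0.4,-5.0]}]';  python3 - <<'E'
from tgt import *
nxt(h=-.029,off=(.098,0,0))
E
```

```text
time: 23.18
position: [0.618, -0.1574, 0.1672]
tool_rot: [0.86, 0.993, -0.648]
ft_force: [0.4, -0.5, -2.8]
grip_width: 0.18
t 23.18 p [ 0.618  -0.1574  0.1672] x [ 0.414 -0.084 -0.906] z [ 0.442 -0.852  0.281]
q [ 0.79  0.06 -0.6   1.95  0.05  0.7  -0.87] F [ 0.4 -0.5 -2.8] T [-0.04  0.27  0.12] w 15.7
tip rel socket mm up,ys,ax [ -1.2  -1.5 -29.5] tilt 0.11
psi -138.6
dxyz cm [0.11 0.11 0.09] rot deg [ 0.09 -0.04  0.04]
Fax -2.7 Fup -0.8 Fys -0.4 Tax 0.14
time: 23.27
position: [0.618, -0.1573, 0.167]
tool_rot: [0.95, 0.969, -0.702]
ft_force: [0.3, -1.1, -2.2]
grip_width: 0.183
t 23.27 p [ 0.618  -0.1573  0.167 ] x [ 0.413 -0.082 -0.907] z [ 0.36  -0.9    0.246]
q [ 0.79  0.06 -0.59  1.95  0.05  0.7  -0.97] F [ 0.3 -1.1 -2.2] T [-0.22  0.21  0.06] w 16.0
tip rel socket mm up,ys,ax [ -1.4  -1.2 -29.6] tilt 0.09
psi -144.4
dxyz cm [0.11 0.1  0.11] rot deg [ 0.01 -0.09  0.01]
Fax -2.2 Fup -0.5 Fys -1.0 Tax 0.17
```

```bash
cat > q.py <<'E'
from tgt import *
s=get_state();M=R.from_rotvec(s["tool_rot"]).as_matrix();k=-M[:,1];f=s["ft_force"];d=s["position"]+.098*M[:,0]-A1
print("psi",np.degrees(np.arctan2(k@ys,k@up)).round(1),"Tax",round(float(s["torque"]@ax),2),"F",[round(float(f@v),1) for v in (up,ys,ax)],"tip",[round(float(d@v)*1e3,1) for v in (up,ys,ax)],"w",round(s["grip_width"]*87,1))
E
python3 -m handwheel '[{"xyz":[0.02,0.03,0],"angular":[1.7,-0.3,-3.6]}]' >/dev/null; python3 q.py
python3 -m handwheel '[{"xyz":[0.01,0.02,0],"angular":[1.7,-0.3,-3.6]}]' >/dev/null; python3 q.py
python3 -m handwheel '[{"xyz":[0.01,0.02,0],"angular":[1.2,-0.2,-2.6]}]' >/dev/null; python3 q.py
```

```text
psi -148.6 Tax 0.22 F [-0.8, -1.3, 1.6] tip [-1.3, -1.3, -29.7] w 15.8
psi -152.8 Tax 0.3 F [-0.6, -0.5, -0.4] tip [-1.5, -1.4, -29.8] w 15.3
psi -155.8 Tax 0.25 F [-1.2, -0.4, -0.3] tip [-1.7, -1.5, -29.8] w 15.2
```

```bash
python3 -m handwheel '[{"xyz":[0.02,0.02,0],"angular":[1.0,-0.2,-2.0]}]' >/dev/null; python3 q.py
python3 -m handwheel '[{"xyz":[0.01,0.02,0],"angular":[0.9,-0.1,-1.8]}]' >/dev/null; python3 q.py
```

```text
psi -158.1 Tax 0.27 F [-1.0, -0.3, 0.7] tip [-1.7, -1.3, -29.8] w 15.6
psi -160.2 Tax 0.39 F [-2.2, 0.4, 1.7] tip [-2.2, -1.3, -29.9] w 15.7
```

```bash
python3 -m handwheel '[{"xyz":[0.03,0.0,0],"angular":[1.0,-0.2,-2.0]}]' >/dev/null; python3 q.py
python3 -m handwheel '[{"xyz":[0.02,0.0,0],"angular":[0.9,-0.1,-1.8]}]' >/dev/null; python3 q.py
```

```text
psi -162.4 Tax 0.49 F [-2.4, 0.8, 3.6] tip [-2.5, -1.1, -29.9] w 15.6
psi -164.4 Tax 0.69 F [-2.8, 0.3, 2.9] tip [-3.2, -1.0, -29.9] w 15.8
```

```bash
python3 -m handwheel '[{"xyz":[0,0,0],"angular":[-1.0,0.2,2.0]}]' >/dev/null; python3 q.py
python3 -m handwheel '[{"xyz":[0,0,0],"angular":[-1.0,0.2,2.0]}]' >/dev/null; python3 q.py
python3 -m handwheel '[{"xyz":[0,0,0],"angular":[-1.0,0.2,2.0]}]' >/dev/null; python3 q.py
```

```text
psi -162.2 Tax 0.19 F [0.2, 0.1, -1.2] tip [-3.6, -1.4, -29.8] w 15.5
psi -159.8 Tax 0.06 F [0.5, 0.0, -1.3] tip [-3.5, -1.7, -29.8] w 15.6
psi -157.5 Tax 0.01 F [0.0, -0.0, -1.2] tip [-3.2, -1.9, -29.8] w 15.4
```

```bash
python3 -m handwheel '[{"xyz":[-0.08,0.02,0.18],"angular":[0,0,0]}]' >/dev/null; python3 q.py
python3 -m handwheel '[{"xyz":[0.04,-0.01,-0.1],"angular":[0,0,0]}]' >/dev/null; python3 q.py
```

```text
psi -157.4 Tax 0.03 F [0.9, 0.2, -11.1] tip [-4.0, -1.5, -28.7] w 15.8
psi -157.4 Tax 0.12 F [-1.1, -0.2, 12.8] tip [-2.8, -1.6, -29.0] w 15.6
```

```bash
python3 -m handwheel '[{"xyz":[0.0,0.0,0.05],"angular":[2.4,-0.4,-5.0]}]' >/dev/null; python3 q.py
python3 -m handwheel '[{"xyz":[0.0,0.0,0],"angular":[1.2,-0.2,-2.6]}]' >/dev/null; python3 q.py
python3 -m handwheel '[{"xyz":[0.0,0.0,0],"angular":[0.9,-0.1,-1.8]}]' >/dev/null; python3 q.py
```

```text
psi -163.0 Tax 0.59 F [-2.5, 1.3, -7.7] tip [-3.9, -1.1, -28.8] w 15.7
psi -166.0 Tax 0.81 F [-1.4, -0.7, -0.3] tip [-4.9, -1.0, -28.9] w 15.5
psi -168.1 Tax 0.81 F [-0.9, -0.3, -0.8] tip [-5.5, -0.7, -28.9] w 15.8
```

```bash
python3 -m handwheel '[{"xyz":[0.2,-0.04,0.09],"angular":[0.8,-0.1,-1.6]}]' >/dev/null; python3 q.py
python3 - <<'E'
from tgt import *
nxt(off=(.098,0,0))
W=cam("wrist","w17"); S=cam("scene","s17")
cv2.imwrite("pics/s17c.png",cv2.resize(S["pixels"][165:250,150:250],None,fx=4,fy=3.5,interpolation=cv2.INTER_CUBIC))
a=W["pixels"][190:290,270:370]
cv2.imwrite("pics/w17c.png",cv2.resize(a,None,fx=4,fy=4,interpolation=cv2.INTER_CUBIC))
E
```

```text
psi -169.8 Tax 0.92 F [-4.1, -0.0, 3.8] tip [-4.8, -0.5, -28.9] w 15.7
t 24.6 p [ 0.6164 -0.1564  0.1669] x [ 0.398 -0.077 -0.914] z [-0.032 -0.997  0.07 ]
q [ 0.77  0.07 -0.57  1.94  0.05  0.73 -1.41] F [-5.3  1.   1.7] T [-0.13  1.22  0.84] w 15.7
tip rel socket mm up,ys,ax [ -4.8  -0.5 -28.9] tilt 1.11
psi -169.8
dxyz cm [0.19 0.03 0.3 ] rot deg [-0.32 -1.07 -0.05]
Fax 3.8 Fup -4.1 Fys -0.0 Tax 0.92
```

```bash
python3 -m handwheel '[{"xyz":[0.1,0,0.05],"angular":[-2.4,-0.5,5]}]' >/dev/null; python3 q.py
python3 -m handwheel '[{"xyz":[0.05,0,0.02],"angular":[-1.6,-0.3,3]}]' >/dev/null; python3 q.py
python3 -m handwheel '[{"xyz":[-0.06,0.02,0.18],"angular":[-0.8,0.2,1.8]}]' >/dev/null; python3 q.py
```

```text
psi -164.2 Tax 0.04 F [-3.0, -2.7, 3.4] tip [-2.9, -0.7, -28.9] w 15.8
psi -160.6 Tax 0.05 F [-3.0, 0.5, 2.2] tip [-2.1, -1.5, -28.9] w 15.4
psi -158.5 Tax 0.01 F [1.6, -0.6, -9.1] tip [-3.8, -1.5, -28.0] w 15.5
```

```bash
python3 -m handwheel '[{"xyz":[0.02,0.0,0.2],"angular":[0,0,0]}]' >/dev/null; python3 q.py
python3 -m handwheel '[{"xyz":[0.02,0.0,0.2],"angular":[0,0,0]}]' >/dev/null; python3 q.py
```

```text
psi -158.5 Tax 0.09 F [1.9, -0.5, -9.8] tip [-3.5, -1.4, -27.0] w 15.4
psi -158.6 Tax 0.1 F [1.8, -0.4, -9.5] tip [-3.4, -1.3, -26.2] w 15.4
```

```bash
python3 -m handwheel '[{"xyz":[0.2,-0.03,-0.1],"angular":[0.8,0,-1.8]},{"xyz":[0.1,0,-0.1],"angular":[1.6,-0.2,-3.5]}]' - 60 >/dev/null; python3 q.py
python3 -m handwheel '[{"xyz":[0.05,0.0,-0.05],"angular":[1.6,-0.3,-3.5]}]' >/dev/null; python3 q.py
python3 - <<'E'
from tgt import *
nxt(off=(.098,0,0))
E
```

```text
psi -164.6 Tax 0.7 F [-7.0, 0.5, 16.8] tip [-1.2, -1.4, -26.8] w 15.3
psi -168.6 Tax 0.95 F [-4.7, 0.1, 4.6] tip [-2.1, -1.1, -26.7] w 15.6
t 25.37 p [ 0.6167 -0.1568  0.1696] x [ 0.407 -0.083 -0.909] z [-0.014 -0.996  0.084]
q [ 0.77  0.06 -0.57  1.95  0.05  0.72 -1.39] F [-6.1  1.3  2.2] T [-0.05  1.68  0.87] w 15.6
tip rel socket mm up,ys,ax [ -2.1  -1.1 -26.7] tilt 0.45
psi -168.6
dxyz cm [0.15 0.06 0.03] rot deg [ 0.01 -0.44  0.05]
Fax 4.6 Fup -4.7 Fys 0.1 Tax 0.95
```

```bash
python3 -m handwheel '[{"xyz":[0.03,0.0,0.0],"angular":[1.0,-0.6,-2.2]}]' >/dev/null; python3 q.py
python3 -m handwheel '[{"xyz":[0.03,0.0,0.0],"angular":[1.0,-0.6,-2.2]}]' >/dev/null; python3 q.py
python3 - <<'E'
from tgt import *
W=cam("wrist","w18"); a=W["pixels"][190:290,270:370]
cv2.imwrite("pics/w18c.png",cv2.resize(a,None,fx=4,fy=4,interpolation=cv2.INTER_CUBIC))
E
```

```text
psi -171.1 Tax 0.99 F [-3.3, -0.4, -1.1] tip [-2.6, -0.8, -26.6] w 15.6
psi -173.5 Tax 1.01 F [-2.8, -1.1, 0.6] tip [-2.9, -0.6, -26.7] w 15.4
```

```bash
python3 -m handwheel '[{"xyz":[0.05,0,0.02],"angular":[-2.4,-0.2,5]}]' >/dev/null; python3 q.py
python3 -m handwheel '[{"xyz":[0.05,0,0.02],"angular":[-1.8,-0.2,3.6]}]' >/dev/null; python3 q.py
python3 -m handwheel '[{"xyz":[0.0,0.0,0.1],"angular":[-0.9,0.2,2]}]' >/dev/null; python3 q.py
```

```text
psi -168.1 Tax 0.18 F [-2.5, -1.6, 0.9] tip [-2.0, -0.7, -26.7] w 15.4
psi -163.9 Tax 0.02 F [-3.6, -0.5, 1.6] tip [-1.3, -1.1, -26.7] w 15.5
psi -161.6 Tax 0.09 F [0.7, -0.5, -14.0] tip [-2.6, -1.3, -26.5] w 15.3
```

```bash
python3 -m handwheel '[{"xyz":[0.05,0.0,0.2],"angular":[0,-0.2,0]}]' >/dev/null; python3 q.py
python3 -m handwheel '[{"xyz":[0.05,0.0,0.25],"angular":[0,-0.2,0]}]' >/dev/null; python3 q.py
python3 -m handwheel '[{"xyz":[0.05,0.0,0.25],"angular":[-0.4,0,1]}]' >/dev/null; python3 q.py
```

```text
psi -161.6 Tax 0.12 F [1.6, -0.8, -20.5] tip [-2.9, -1.2, -26.3] w 15.3
psi -161.7 Tax 0.15 F [3.5, -1.3, -21.7] tip [-3.3, -1.0, -26.3] w 14.8
psi -160.7 Tax 0.08 F [2.1, -1.0, -17.9] tip [-3.5, -0.9, -26.2] w 15.4
```

```bash
python3 -m handwheel '[{"xyz":[0.2,-0.03,0.15],"angular":[-1.2,0,2.7]}]' >/dev/null; python3 q.py
python3 -m handwheel '[{"xyz":[0.1,0.0,0.3],"angular":[-1.2,0,2.7]}]' >/dev/null; python3 q.py
python3 -m handwheel '[{"xyz":[0.1,0.0,0.35],"angular":[0.8,-0.4,-2]}]' >/dev/null; python3 q.py
```

```text
psi -157.9 Tax 0.03 F [-3.4, -0.8, 2.1] tip [-1.4, -0.9, -26.4] w 15.1
psi -154.9 Tax 0.01 F [-2.0, -0.4, -3.1] tip [-0.7, -0.8, -25.0] w 15.4
psi -157.1 Tax 0.05 F [-3.6, 0.0, -6.5] tip [-0.5, -1.1, -23.3] w 15.3
```

```bash
python3 -m handwheel '[{"xyz":[-0.05,0.02,0.36],"angular":[0,-0.3,0]}]' >/dev/null; python3 q.py
python3 -m handwheel '[{"xyz":[-0.1,0.02,0.36],"angular":[0,0,0]}]' >/dev/null; python3 q.py
python3 -m handwheel '[{"xyz":[-0.13,0.02,0.36],"angular":[0,0,0]}]' >/dev/null; python3 q.py
```

```text
psi -157.3 Tax -0.04 F [-1.7, -0.3, -3.1] tip [-1.1, -0.8, -20.7] w 15.6
psi -157.3 Tax 0.01 F [-2.3, -0.5, -1.6] tip [-1.4, -0.9, -17.3] w 15.3
psi -157.3 Tax 0.01 F [-0.6, -0.8, -1.9] tip [-1.2, -0.9, -13.2] w 15.5
```

```bash
python3 -m handwheel '[{"xyz":[-0.2,0.04,0.45],"angular":[0,0,0]},{"xyz":[-0.3,0.06,0.7],"angular":[0,0,0]},{"xyz":[-0.4,0.07,0.9],"angular":[0,0,0]},{"xyz":[-0.5,0.1,1.2],"angular":[0,0,0]},{"xyz":[-0.5,0.1,1.2],"angular":[0,0,0]}]' >/dev/null; python3 q.py
python3 -m handwheel '[{"xyz":[-0.5,0.1,1.2],"angular":[0,0,0]},{"xyz":[0,0,0],"angular":[0,0,0]}]' >/dev/null; python3 q.py
python3 - <<'E'
from tgt import *
W=cam("wrist","w19"); S=cam("scene","s19"); T=cam("top","t19")
cv2.imwrite("pics/s19c.png",cv2.resize(S["pixels"][140:290,100:290],None,fx=4,fy=4,interpolation=cv2.INTER_CUBIC))
E
```

```text
psi -157.3 Tax 0.0 F [-0.7, -0.4, -0.9] tip [1.7, 0.1, 39.7] w 15.6
psi -157.2 Tax 0.02 F [-1.1, 0.3, -2.6] tip [7.0, 0.3, 58.4] w 15.3
```

```bash
python3 -m handwheel '[{"xyz":[0.2,2.0,0],"angular":[0,0,0]},{"xyz":[0.2,2.0,0],"angular":[0,0,0]},{"xyz":[0,0,0],"angular":[0,0,0]},{"xyz":[0,0,0],"angular":[0,0,0]}]' >/dev/null
python3 - <<'E'
from tgt import *
W=cam("wrist","w20"); u,v=proj(W,A1-.003*ax).astype(int); print(u,v)
c=W["pixels"][v-45:v+45,u-45:u+45]
cv2.imwrite("pics/w20c.png",cv2.convertScaleAbs(cv2.resize(c,None,fx=6.5,fy=6.5,interpolation=cv2.INTER_CUBIC),alpha=1.5,beta=10))
np.save("w20.npy",W["cam_to_world"])
E
```

```text
365 239
```

Run:
```python
from tgt import *
W=cam("wrist"); f=lambda x,y:(320+(x+.5)/6.5-.5,194+(y+.5)/6.5-.5)
c=sock(W,[f(242,260),f(342,247),f(357,345),f(258,360)],A1-.003*ax,0)
```

```text
centre [ 0.6483 -0.1623  0.1026] local [[2.42, 9.71], [9.34, -2.09], [-2.3, -9.66], [-9.47, 2.03]]
diag ang mod90 [76.  77.4 76.6 77.9] sides [13.68 13.88 13.72 14.15]
```

Run:
```python
from tgt import *
s,M=st(); 
x,y=kx(-168); tg=np.array([.590,.150,.23]); rowsto(tg,tool(dn,y))
```

```text
t 27.75 p [ 0.5874 -0.1105  0.2407] x [ 0.437 -0.071 -0.897] z [ 0.165 -0.974  0.157]
q [ 0.79 -0.13 -0.6   1.96 -0.11  0.83 -1.14] F [-0.   0.1 -1.7] T [0.09 0.76 0.04] w 15.6
dxyz cm [ 0.26 26.05 -1.07] rot deg [ 4.13 25.94  0.41]
```

```bash
python3 -m handwheel '[{"xyz":[0,1.5,0.5],"angular":[0.4,2.8,0]},{"xyz":[0,2.8,0.5],"angular":[0.5,2.9,0]},{"xyz":[0,2.9,0.2],"angular":[0.5,2.9,0]},{"xyz":[0,2.9,0],"angular":[0.5,2.9,0]},{"xyz":[0,2.9,0],"angular":[0.5,2.9,0]}]'; python3 -m handwheel '[{"xyz":[0,2.9,0],"angular":[0.5,2.9,0]},{"xyz":[0,2.9,0],"angular":[0.5,2.9,0]},{"xyz":[0,2.9,0],"angular":[0.5,2.9,0]},{"xyz":[0,2.5,0],"angular":[0,2,0]},{"xyz":[0,0,0],"angular":[0,0,0]}]'
python3 - <<'E'
from tgt import *
s,M=st(); 
x,y=kx(-168); tg=np.array([.590,.150,.23]); rowsto(tg,tool(dn,y))
E
```

```text
time: 28.17
position: [0.5831, 0.0072, 0.25]
tool_rot: [1.119, 1.113, -0.976]
ft_force: [0.4, -0.0, -2.3]
grip_width: 0.178
time: 28.58
position: [0.5866, 0.1242, 0.2486]
tool_rot: [1.071, 1.289, -1.091]
ft_force: [0.4, 0.5, -1.6]
grip_width: 0.175
t 28.58 p [0.5866 0.1242 0.2486] x [-0.01  -0.008 -1.   ] z [ 0.172 -0.985  0.006]
q [ 0.43  0.31 -0.85  1.51  0.24  1.44 -1.83] F [ 0.4  0.5 -1.6] T [0.11 0.11 0.  ] w 15.2
dxyz cm [ 0.34  2.58 -1.86] rot deg [ 0.46 -0.55  2.07]
```

```bash
python3 -m handwheel '[{"xyz":[0.2,1.4,0],"angular":[0.4,-0.5,0]},{"xyz":[0.1,1.0,0],"angular":[0,0,0]},{"xyz":[0,0,0],"angular":[0,0,0]},{"xyz":[0,0,0],"angular":[0,0,0]}]'
python3 - <<'E'
from tgt import *
s,M=st(); 
x,y=kx(-168); tg=np.array([.590,.150,.23]); rowsto(tg,tool(dn,y))
S=cam("scene","s21");T=cam("top","t21")
tip=s["position"]+.098*M[:,0]; print(proj(S,tip),proj(S,[.590,.150,.05]),proj(T,tip),proj(T,[.590,.150,.05]))
cv2.imwrite("pics/s21c.png",cv2.resize(S["pixels"][200:350,290:440],None,fx=4,fy=4,interpolation=cv2.INTER_CUBIC))
E
```

```text
time: 28.92
position: [0.5917, 0.1481, 0.2461]
tool_rot: [1.083, 1.287, -1.083]
ft_force: [-0.2, -0.4, -1.4]
grip_width: 0.176
t 28.92 p [0.5917 0.1481 0.2461] x [-0.001  0.001 -1.   ] z [ 0.169 -0.986 -0.001]
q [ 0.39  0.33 -0.86  1.5   0.25  1.43 -1.87] F [-0.2 -0.4 -1.4] T [-0.03  0.03  0.04] w 15.3
dxyz cm [-0.17  0.19 -1.61] rot deg [-0.07 -0.06  2.25]
[359.72923285 281.0009386 ] [357.58346717 315.52427379] [246.89370993 209.63990304] [253.51741439 219.45844588]
```

```bash
python3 -m handwheel '[{"xyz":[-0.1,0.15,-1.5],"angular":[0,0,0]},{"xyz":[0,0,-2],"angular":[0,0,0]},{"xyz":[0,0,-1.2],"angular":[0,0,0]},{"xyz":[0,0,-0.3],"angular":[0,0,0]}]'
python3 - <<'E'
from tgt import *
s,M=st(); 
x,y=kx(-168); tg=np.array([.590,.150,.112]); rowsto(tg,tool(dn,y))
S=cam("scene","s22")
tip=s["position"]+.1005*M[:,0]; print(tip,proj(S,tip))
cv2.imwrite("pics/s22c.png",cv2.resize(S["pixels"][240:350,310:420],None,fx=5,fy=5,interpolation=cv2.INTER_CUBIC))
E
```

```text
time: 29.35
position: [0.5925, 0.1446, 0.1975]
tool_rot: [1.089, 1.276, -1.085]
ft_force: [-0.1, -0.6, -2.7]
grip_width: 0.179
t 29.35 p [0.5925 0.1446 0.1975] x [ 0.006 -0.002 -1.   ] z [ 0.162 -0.987  0.003]
q [ 0.39  0.35 -0.84  1.57  0.27  1.33 -1.89] F [-0.1 -0.6 -2.7] T [-0.03  0.05 -0.01] w 15.5
dxyz cm [-0.25  0.54 -8.55] rot deg [0.12 0.35 2.66]
[0.59306395 0.14438562 0.09702594] [355.23765978 299.25977721]
```

```bash
python3 -m handwheel '[{"xyz":[-0.2,0.5,-0.5],"angular":[0,0,0]},{"xyz":[-0.1,0.2,-1],"angular":[0,0.2,0]},{"xyz":[0,0.1,-0.6],"angular":[0,0,0]},{"xyz":[0,0,0],"angular":[0,0,0]}]'
python3 - <<'E'
from tgt import *
s,M=st(); 
x,y=kx(-168); tg=np.array([.590,.150,.112]); rowsto(tg,tool(dn,y))
S=cam("scene","s23")
tip=s["position"]+.1005*M[:,0]; print(tip,proj(S,tip))
cv2.imwrite("pics/s23c.png",cv2.resize(S["pixels"][240:350,310:420],None,fx=5,fy=5,interpolation=cv2.INTER_CUBIC))
E
```

```text
time: 29.73
position: [0.5903, 0.1524, 0.1769]
tool_rot: [1.09, 1.275, -1.088]
ft_force: [0.6, 0.1, -2.4]
grip_width: 0.177
t 29.73 p [0.5903 0.1524 0.1769] x [ 0.005 -0.002 -1.   ] z [ 0.16  -0.987  0.003]
q [ 0.38  0.37 -0.84  1.6   0.29  1.3  -1.92] F [ 0.6  0.1 -2.4] T [0.   0.06 0.01] w 15.4
dxyz cm [-0.03 -0.24 -6.49] rot deg [0.13 0.29 2.79]
[0.59084526 0.15212876 0.07640691] [359.37627701 307.76776444]
```

```bash
python3 -m handwheel '[{"xyz":[0,-0.15,-0.9],"angular":[0,0.2,0]},{"xyz":[0,0,-1.0],"angular":[0,0,0]},{"xyz":[0,0,-0.5],"angular":[0,0,0]}]'
python3 - <<'E'
from tgt import *
s,M=st(); 
x,y=kx(-168); tg=np.array([.590,.150,.112]); rowsto(tg,tool(dn,y))
E
```

```text
time: 30.03
position: [0.592, 0.1514, 0.1536]
tool_rot: [1.091, 1.275, -1.087]
ft_force: [0.5, -0.8, -2.1]
grip_width: 0.175
t 30.03 p [0.592  0.1514 0.1536] x [ 0.006 -0.002 -1.   ] z [ 0.16  -0.987  0.003]
q [ 0.37  0.39 -0.83  1.62  0.3   1.26 -1.93] F [ 0.5 -0.8 -2.1] T [0.01 0.08 0.  ] w 15.2
dxyz cm [-0.2  -0.14 -4.16] rot deg [0.09 0.32 2.78]
```

```bash
python3 -m handwheel '[{"xyz":[-0.15,-0.1,-1.0],"angular":[0,0.3,0]},{"xyz":[0,0,-1.0],"angular":[0,0,0]},{"xyz":[0,0,-0.7],"angular":[0,0,0]}]'
python3 - <<'E'
from tgt import *
s,M=st(); 
x,y=kx(-168); tg=np.array([.590,.150,.112]); rowsto(tg,tool(dn,y))
E
```

```text
time: 30.28
position: [0.5904, 0.15, 0.1237]
tool_rot: [1.089, 1.28, -1.091]
ft_force: [-0.8, -0.6, -1.8]
grip_width: 0.174
t 30.28 p [0.5904 0.15   0.1237] x [-0.    -0.002 -1.   ] z [ 0.16  -0.987  0.002]
q [ 0.36  0.42 -0.82  1.66  0.32  1.21 -1.94] F [-0.8 -0.6 -1.8] T [ 0.05  0.01 -0.07] w 15.1
dxyz cm [-0.04  0.   -1.17] rot deg [ 0.1  -0.    2.81]
```

```bash
python3 -m handwheel '[{"xyz":[0,0,-0.5],"angular":[0,0,0]},{"xyz":[0,0,-0.3],"angular":[0,0,0]}]'; python3 -m handwheel '[{"xyz":[0,0,-0.2],"angular":[0,0,0]}]'; python3 -m handwheel '[{"xyz":[0,0,-0.15],"angular":[0,0,0]}]'
python3 - <<'E'
from tgt import *
s,M=st()
S=cam("scene","s24")
cv2.imwrite("pics/s24c.png",cv2.resize(S["pixels"][240:350,310:420],None,fx=5,fy=5,interpolation=cv2.INTER_CUBIC))
E
```

```text
time: 30.45
position: [0.5894, 0.1495, 0.1128]
tool_rot: [1.087, 1.282, -1.093]
ft_force: [0.1, -0.6, -2.2]
grip_width: 0.179
time: 30.53
position: [0.5891, 0.1494, 0.11]
tool_rot: [1.087, 1.282, -1.094]
ft_force: [0.1, 0.7, -1.8]
grip_width: 0.176
time: 30.62
position: [0.589, 0.1494, 0.1081]
tool_rot: [1.087, 1.283, -1.094]
ft_force: [-0.1, -0.4, 1.2]
grip_width: 0.176
t 30.62 p [0.589  0.1494 0.1081] x [-0.004 -0.002 -1.   ] z [ 0.16  -0.987  0.002]
q [ 0.36  0.43 -0.81  1.67  0.34  1.19 -1.95] F [-0.1 -0.4  1.2] T [ 0.01  0.05 -0.04] w 15.3
```

```bash
python3 -m handwheel '[{"xyz":[0,0,0],"angular":[0,0,0]},{"xyz":[0,0,0],"angular":[0,0,0]},{"xyz":[0,0,0],"angular":[0,0,0]},{"xyz":[0,0,0],"angular":[0,0,0]},{"xyz":[0,0,0],"angular":[0,0,0]}]' 4.5
python3 - <<'E'
from tgt import *
s,M=st()
S=cam("scene","s25")
cv2.imwrite("pics/s25c.png",cv2.resize(S["pixels"][240:350,310:420],None,fx=5,fy=5,interpolation=cv2.INTER_CUBIC))
E
```

```text
time: 31.08
position: [0.5914, 0.1505, 0.1114]
tool_rot: [1.09, 1.279, -1.089]
ft_force: [-0.1, -0.4, 0.1]
grip_width: 0.459
t 31.08 p [0.5914 0.1505 0.1114] x [ 0.002 -0.001 -1.   ] z [ 0.16  -0.987  0.001]
q [ 0.36  0.43 -0.81  1.67  0.34  1.19 -1.95] F [-0.1 -0.4  0.1] T [ 0.02 -0.04 -0.02] w 39.9
```

```bash
python3 - <<'E'
from tgt import *
W=cam("wrist","w25");T=cam("top","t25");
cv2.imwrite("pics/t25c.png",cv2.resize(T["pixels"][150:260,200:310],None,fx=5,fy=5,interpolation=cv2.INTER_CUBIC))
np.save("w25.npy",W["cam_to_world"])
E
python3 - <<'E'
from tgt import *
W=cam("wrist");S=cam("scene")
a=tri((W,(332,140)),(S,(310+143/5,240+437/5))); b=tri((W,(319,343)),(S,(310+265/5,240+220/5)))
print(a,b); d=a[0]-b[0]; print("len",np.linalg.norm(d),"pitch",np.degrees(np.arcsin(d[2]/np.linalg.norm(d))),"yaw",np.degrees(np.arctan2(d[1],d[0]))); c=(a[0]+b[0])/2; n=np.cross(d,np.cross([0,0,1.],d)); n/=np.linalg.norm(n); print("bar top mid",c,"tip",c-.127*n,"shank up",n)
E
```

```text
(array([0.66183368, 0.15697995, 0.11871374]), [0.4, 0.4]) (array([0.57436891, 0.14708975, 0.12235239]), [2.5, 2.5])
len 0.08809733697497105 pitch -2.367143553963405 yaw 6.451395157377096
bar top mid [0.6181013  0.15203485 0.12053307] tip [ 0.61288907  0.15144547 -0.00635856] shank up [0.04104115 0.00464078 0.99914668]
```

```bash
python3 -m handwheel '[{"xyz":[0,0,1.5],"angular":[0,0,0]},{"xyz":[0,0,2.5],"angular":[0,0,0]},{"xyz":[0,0,3],"angular":[0,0,0]},{"xyz":[0,0,3],"angular":[0,0,0]},{"xyz":[0,0,3],"angular":[0,0,0]}]'; python3 -m handwheel '[{"xyz":[-2,0,2],"angular":[0,0,0]},{"xyz":[-3.5,0,0],"angular":[0,0,0]},{"xyz":[-3.5,0,0],"angular":[0,0,0]},{"xyz":[-2,0,0],"angular":[0,0,0]},{"xyz":[0,0,0],"angular":[0,0,0]}]'
python3 - <<'E'
from tgt import *
s,M=st()
S=cam("scene","s26");T=cam("top","t26");W=cam("wrist","w26")
cv2.imwrite("pics/s26c.png",cv2.resize(S["pixels"][240:350,310:420],None,fx=5,fy=5,interpolation=cv2.INTER_CUBIC))
E
```

```text
time: 31.75
position: [0.5847, 0.1478, 0.2364]
tool_rot: [1.08, 1.291, -1.103]
ft_force: [0.1, 0.1, 0.1]
grip_width: 0.516
time: 32.17
position: [0.4754, 0.1503, 0.2645]
tool_rot: [1.088, 1.284, -1.093]
ft_force: [0.9, 0.4, 0.4]
grip_width: 0.515
t 32.17 p [0.4754 0.1503 0.2645] x [-0.004  0.    -1.   ] z [ 0.16  -0.987 -0.001]
q [ 0.54  0.02 -0.9   1.72  0.01  1.41 -1.77] F [0.9 0.4 0.4] T [ 0.03 -0.09 -0.05] w 44.8
```

```bash
cat h.py | head -60; ls pics | tail -8
python3 - <<'E'
from bench import *
import cv2
for n,c in (("scene","s27"),("wrist","w27"),("top","t27")):
    im=get_image(n)["pixels"]; cv2.imwrite(f"pics/{c}.png",im)
im=cv2.imread("pics/w27.png"); cv2.imwrite("pics/w27c.png",cv2.resize(im[0:160,250:440],None,fx=4,fy=3.7))
im=cv2.imread("pics/t27.png"); cv2.imwrite("pics/t27f.png",im)
im=cv2.imread("pics/s27.png"); cv2.imwrite("pics/s27c.png",cv2.resize(im[240:355,310:460],None,fx=5,fy=5))
E
```

```text
from bench import *
import cv2, numpy as np
from scipy.spatial.transform import Rotation as R
def ray(im,uv):
    uv=np.asarray(uv,float); K=im["K"]; T=np.asarray(im["cam_to_world"])
    x=(uv[0]-K[0][2])/K[0][0]; y=(uv[1]-K[1][2])/K[1][1]
    if im.get("fish"):
        r=np.hypot(x,y); d=np.array([x*np.sin(r)/max(r,1e-9),y*np.sin(r)/max(r,1e-9),np.cos(r)])
    else: d=np.array([x,y,1.])
    d=T[:3,:3]@d; return T[:3,3],d/np.linalg.norm(d)
def onz(im,uv,z):
    o,d=ray(im,uv); return o+d*(z-o[2])/d[2]
def tri(*pairs):
    A=np.zeros((3,3));b=np.zeros(3);L=[]
    for im,uv in pairs:
        o,d=ray(im,uv);P=np.eye(3)-np.outer(d,d);A+=P;b+=P@o;L.append((o,P))
    p=np.linalg.solve(A,b); return p,[round(1e3*float(np.linalg.norm(P@(p-o))),1) for o,P in L]
def proj(im,p):
    T=np.asarray(im["cam_to_world"]);K=im["K"]; c=T[:3,:3].T@(np.asarray(p)-T[:3,3])
    if im.get("fish"):
        t=np.arctan2(np.hypot(c[0],c[1]),c[2]); n=np.hypot(c[0],c[1]); x,y=c[0]/n*t,c[1]/n*t
    else: x,y=c[0]/c[2],c[1]/c[2]
    return np.array([K[0][0]*x+K[0][2],K[1][1]*y+K[1][2]])
def cam(n,save=None):
    im
[... 972 characters left out ...]
stack([xd,np.cross(zd,xd),zd],1)
def onplane(im,uv,p0,n):
    o,d=ray(im,uv); return o+d*((p0-o)@n)/(d@n)
def sock(im,cor,b,off=.005):
    P=[onplane(im,c,b-off*ax,ax) for c in cor]; c=np.mean(P,0)
    L=[((q-c)@up*1e3,(q-c)@ys*1e3) for q in P]
    print("centre",c.round(4),"local",np.round(L,2).tolist())
    ang=[np.degrees(np.arctan2(l[1],l[0]))%90 for l in L]; side=[np.linalg.norm(P[i]-P[(i+1)%4])*1e3 for i in range(4)]
    print("diag ang mod90",np.round(ang,1),"sides",np.round(side,2)); return c
def kx(yaw): a=np.radians(yaw); return np.array([np.cos(a),np.sin(a),0]),np.array([-np.sin(a),np.cos(a),0])
dn=np.array([0,0,-1.])
w25.png
w26.png
w2c.png
w3.png
w3c.png
w4.png
w6.png
wrist0.png
```

View pics/s27c.png

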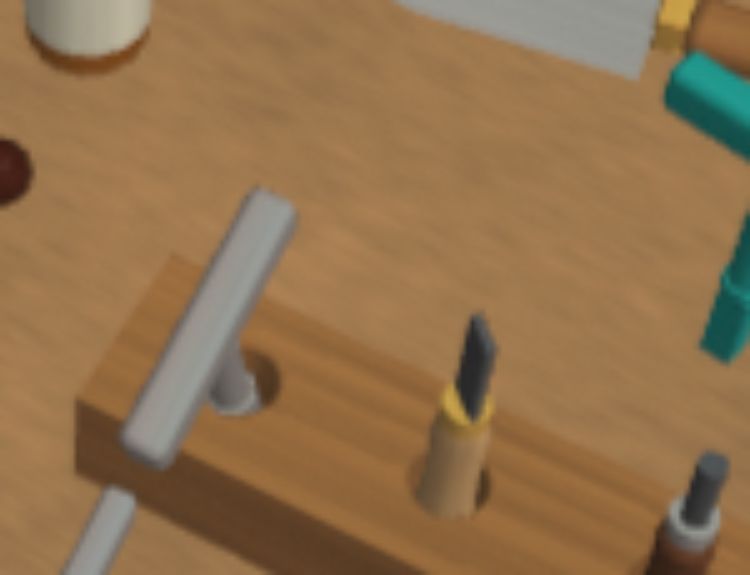

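View pics/w27c.png

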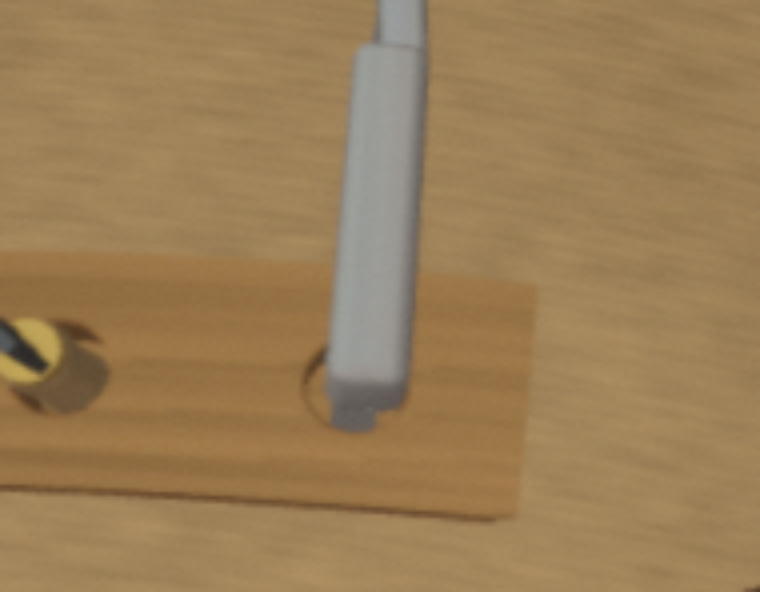

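View pics/t27f.png

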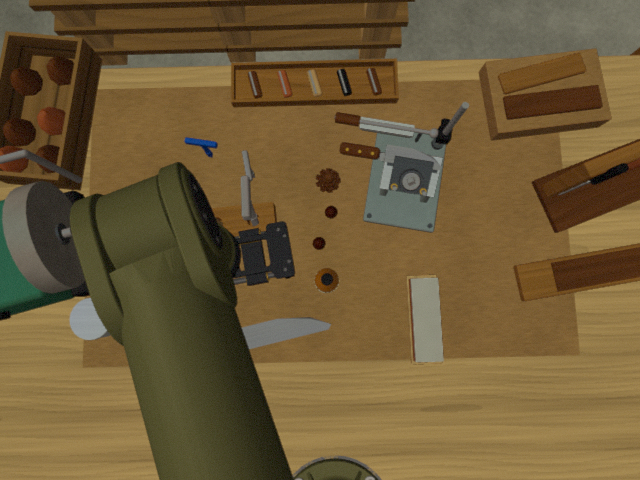

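Run:
```python
from h import *
s=cam("scene");w=cam("wrist")
C=lambda u:(310+u[0]/5,240+u[1]/5); W=lambda u:(250+u[0]/4,u[1]/3.7)
n,e1=tri((s,C((275,197))),(w,W((367,380)))); f,e2=tri((s,C((150,455))),(w,W((392,45))))
d=f-n; print(n.round(4),f.round(4),e1,e2,"len",np.linalg.norm(d).round(4),"pitch deg",np.degrees(np.arcsin(-d[2]/np.linalg.norm(d))).round(1))
x=d/np.linalg.norm(d); yk=np.cross([0,0,1],x); yk/=np.linalg.norm(yk); z=np.cross(x,yk)
c=(n+f)/2-.01*z; print("bar",c.round(4),"z",z.round(3),"tip",(c-.117*z).round(4))
```

```text
[0.5805 0.1507 0.1415] [0.6635 0.1588 0.1136] [0.4, 0.4] [2.1, 2.1] len 0.0879 pitch deg 18.5
bar [0.6188 0.1544 0.1181] z [0.316 0.031 0.948] tip [0.5819 0.1508 0.0071]
```

```bash
python3 -c "
from bench import *
s=get_state();print(s['time'],s['ft_force'],s['position'])
print(close_job())"
```

```text
32.5667 [ 0.55875186 -0.64254728  0.69432467] [0.47898279 0.14959282 0.26363648]
the job is handed in; nothing more can be done
None
```

I tightened the clamp with the T-key, put the key back in its own rack hole and handed the job in at 32.6 s. The key leans in its hole instead of standing straight.

**Tightening:** I pushed the key home until it bottomed and turned it clockwise to the hard stop, peaking at about 1.4 N m. It then jammed in the socket. I unscrewed it fully to free it, tightened it again to about 1.0 N m, eased it back about 10° and drew it out.

**Screw angle:** The wrist camera shows the socket turned about 104.5° (1.82 rad) from its start. Together with the torque rising again at the same angle as in the first pass, that puts the screw at about 2.58 to 2.6 rad. I worked this out from the images and torque and did not read it directly. I could not measure the clamp's force on the knife.

**Key:** On release the key tipped against the rim of its hole. My last triangulation gives a lean of about 18.5° (0.32 rad, limit 0.4). An earlier estimate was 14–15°, and the hole only lets it tip to about 0.33 rad. The tip is about 8 mm from where it began (limit 15 mm). Both are inside the limits, but the lean has little margin, and I did not try to straighten it.

**Everything else:** In the last pictures the knife on the rest, both files and the other objects look undisturbed. The arm is clear of everything, with about 1 N at the wrist.

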